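# Pair two hand screws with their nuts by thread hand

### The job

The two hand screws lying in the rest have been mixed up: one has a right-hand thread, the other a left-hand thread. Find out which is which by trying them in the two test nuts (the nut with the groove round it is left-hand, the plain one right-hand), and leave each screw in the nut that takes it, wound fully home with its collar down on the nut, so that every screw is stored with its own nut. Leave the tape, the circuit board and the USB stick where they lie.

Things in the scene. Friction and masses are not known exactly. Their poses are not given: they have to be found in the camera images.
- screw_1_knob (a point): metal hand screw, 64 mm long, 0.09 kg; this point: on its axis, mid-length of the knurled knob (28 mm across, 18 long); z axis along the screw from nose to knob. It starts lying level in a V of the rest, axis 27 mm above the worktop, the knob overhanging on the robot's side. The two screws look alike save that one thread is right-hand and one left-hand; which is which is not told
- screw_1: the same screw; origin on its axis in the under face of its collar (26 mm across, 4 thick, against the knob), 13 mm from the knob point; same axes. From there towards the nose: coarse three-start thread, 20 mm across, to 29 mm; smooth pilot 14 mm across to the chamfered tip at 42 mm
- screw_2_knob (a point): metal hand screw, 64 mm long, 0.09 kg; this point: on its axis, mid-length of the knurled knob (28 mm across, 18 long); z axis along the screw from nose to knob. It starts lying level in a V of the rest, axis 27 mm above the worktop, the knob overhanging on the robot's side. The two screws look alike save that one thread is right-hand and one left-hand; which is which is not told
- screw_2: the same screw; origin on its axis in the under face of its collar (26 mm across, 4 thick, against the knob), 13 mm from the knob point; same axes. From there towards the nose: coarse three-start thread, 20 mm across, to 29 mm; smooth pilot 14 mm across to the chamfered tip at 42 mm
- nut_plain_mouth (a point): fixed upright hexagon steel nut, 32 mm across flats, 44 tall; this point: centre of its top face, 52 mm above the worktop, z up. Plain outside: right-hand (clockwise from above drives its screw down). Chamfered smooth bore 21.4 mm across and 16 deep, then three-start thread, lead 24 mm a turn
- nut_grooved_mouth (a point): fixed upright hexagon steel nut, 32 mm across flats, 44 tall; this point: centre of its top face, 52 mm above the worktop, z up. A groove 4.5 mm wide runs round it above half height, the mark of a left-hand nut (anticlockwise from above drives its screw down). Chamfered smooth bore 21.4 mm across and 16 deep, then three-start thread, lead 24 mm a turn
- nut_plate: fixed aluminium plate 170x56x8 mm, origin mid under face, nuts at x = +-50 mm. A screw let go upright in a bore stands on the first ridges, collar 4 to 11 mm up, leaning a little; near 10 mm it may sit on the blunt thread starts. In its own nut it winds down 24 mm a turn, with 1 mm play up and down, till the collar sits on top; in the other nut it stays 5 mm or more up whichever way it is turned
- screw_rest: fixed rest: two V pieces of aluminium angle on a grey board; origin on the worktop, x axis along the Vs away from the knobs; Vs at y = +-45 mm, from x = -17 to 19 mm, 27 mm high; knob middles at x = -33 mm, nothing under them. Between rest and nut plate stands a fixed red board vice, 88 mm tall
- tape_roll: roll of black electrical tape lying flat, 55 mm across and 19 mm high; a bystander; origin at the centre of its underside
- circuit_board: small blue circuit board lying flat, 60x80 mm, 13 mm high; a bystander; origin at the centre of its underside
- usb_stick: small grey USB programmer stick lying flat, 19x58x9 mm; a bystander; origin at the centre of its underside
There are look-alikes about, which are no part of the job. Of the things that look like the screw_rest, the larger one is meant. Leave any blue look-alike of the screw_1 alone.

How it is judged:
By the outcome, as a careful person would: the job done as asked, in the order asked, and still so for the second after the job is handed in, with the robot touching nothing.
It also fails if it takes over 72 s, if anything falls off the work surface, if the arm or the gripper's body presses on something with over 40 N, if the wrist force passes 120 N, or if a joint passes its speed limit or range.

### The arm

A 6-joint arm with a two-finger parallel gripper is mounted at the origin on a cart in front of the work surface, level with it; the furniture and walls round the work are solid. World frame = base frame: x ahead of the robot, y to its left, z up, the work surface at z = 0. Lengths are in m, angles in rad, forces in N, time in s.
With the tool pointing down it reaches from about 0.25 to 0.775 m from the base axis. Payload 8.9 kg.
Tool frame: the origin (TCP) lies between the finger pads; the fingertips stand manip.nose_length ahead of it and the grasp point (between the pads) lies 2 mm behind it (manip.nose_length is the distance from the TCP to the fingertips, in m); z points along the fingers, y is the line along which they close (so a half turn about z gives the same grasp; the last joint's range is limited). The gripper opens to 85 mm and grips with 20 to 120 N. Pads are 22 mm wide; open, the fingers measure 114 mm over their backs; the gripper's body (76 mm by 85 mm) begins 54 mm behind the grasp point. The pads swing forward as they close: fully open they stand 13 mm farther back than shut.
Start: joints at [1.022, 0.291, -0.153, 1.127, 0, 1.431], TCP at [0.209, 0.482, 0.248] pointing down, gripper open.
Joint ranges: [-2.52, 2.52], [-0.91, 1.74], [-1.3, 1.37], [-1.96, 2.02], [-1.52, 1.47], [-3.14, 3.14]. Speed limits (rad/s): [2.22, 2.22, 2.79, 3.14, 3.14, 3.14].

### API

Orientations are given as a unit quaternion [x, y, z, w].
In Python, from plant import manip gives the robot as it stands.
- The arm moves only by the tool jog_arm, never from a script. Its argument "plan" is a list of rows, each an object with "travel": the shift along the tool's x, y, z in cm, a list of three; "turn": the turn about the tool's z in rad. A call has 1 to 12 rows; each row shifts and turns the commanded pose from where the row before left it, along the tool's axes as they then stand; what a row does not reach is not made up. A row lasts 1/12 s, in which the tool goes at most 41.7 mm and 7.16 degrees, less where a joint would pass 70% of its speed; a pose out of reach is approached as far as the arm can. A call with a gripper value outside its range is refused whole. "jaw" is the opening, from 0 (shut) to 1 (fully open), set as the call begins (left out, the last holds). The fingers move at their own pace and stop on an object; "squeeze" is the grip in N (left out, the last holds). Time passes only in rows, so rows that do not move let the fingers close. It gives the time, the measured TCP pose, the force, the opening and the grip force at its end, in the units of the state.
- manip.state(): the state, without advancing time (a new reading comes with each control period).
- manip.read_camera(name): name is "scene" or "top" or "wrist"; returns the picture (480x640x3 uint8, red, green, blue); there is no depth.
- manip.get_calibration(name): a dict with "fx", "fy", "cx", "cy" (pixels), "eye" and "rotation" of the camera in the world. Camera axes: x right, y down, z forward; pixel columns grow to the right and rows downward; lengths in m; the calibration is good to about 2 mm. A picture is of the moment at which its call begins: read the wrist's pose just before it. get_calibration takes no time and is no camera call; for the wrist camera it gives the pose at the moment of the call.
- manip.hand_in(): hands the job in; it is judged then, once.
The state is a dict: "time_s": time; "joint_positions": joint angles; "dq": joint speeds; "joint_efforts": joint torques, N m; "eef_pos": TCP position; "eef_rot": TCP orientation; "ft_force": force on the tool from outside, world axes, zero at the start; "torque": the same for the moment, N m; "finger_gap": opening from 0.0 (shut) to 1.0 (fully open); "grasp_force": force on a finger pad.
Only numpy, scipy, OpenCV 4.12 (cv2) and the standard library are available. Lean on these libraries where they do the work, as an engineer would, in place of code of your own. Each camera call takes 0.05 s, during which the arm holds its last target. There are 200 camera calls.

## Working session

There is one attempt and no reset: what is moved stays moved. The work goes in short steps, Python scripts to look and compute and a tool call to move; the robot and the scene stay as the last step left them, time stands still between calls to the robot, and variables do not carry over. Pictures are saved under pics/ and viewed, at most 10 in all, crops included, and the job is handed in when it is done.

Besides the shell and the picture viewer there is one more tool, called after "Call:" as name([rows], argument=value, ...), one row to a line, values as JSON. jog_arm: Moves the arm, as the interface text tells. Its arguments: {"type":"object","properties":{"plan":{"type":"array"},"jaw":{"type":"number"},"squeeze":{"type":"number"}},"required":["plan"]}

```bash
mkdir -p pics; ls
python3 - <<'E'
from plant import manip
import cv2,numpy as np
s=manip.state();print(s['time_s'],s['eef_pos'],s['eef_rot'],s['finger_gap'],manip.nose_length)
for n in ('scene','top'):
    im=manip.read_camera(n);cv2.imwrite(f'pics/{n}0.png',im[:,:,::-1]);c=manip.get_calibration(n);print(n,c)
E
```

```text
pics
0.0 [0.2089251  0.48117389 0.24772672] [ 2.03474466e-01  9.79080030e-01 -6.17421919e-04 -2.34797835e-04] 0.9991377175197027 0.017
scene {'fx': 504.2926044998979, 'fy': 504.2926044998979, 'cx': 315.98092856271666, 'cy': 237.64338736036177, 'eye': array([-0.02005456, -0.46182449,  0.81771341]), 'rotation': array([ 0.83103529, -0.39606565,  0.16655717, -0.35322947])}
top {'fx': 493.28138143641473, 'fy': 493.28138143641473, 'cx': 322.66932214499343, 'cy': 239.46864814951115, 'eye': array([ 0.44057073, -0.00995953,  0.9939171 ]), 'rotation': array([-0.70098637,  0.71031007, -0.04521671,  0.04509057])}
```

View pics/top0.png

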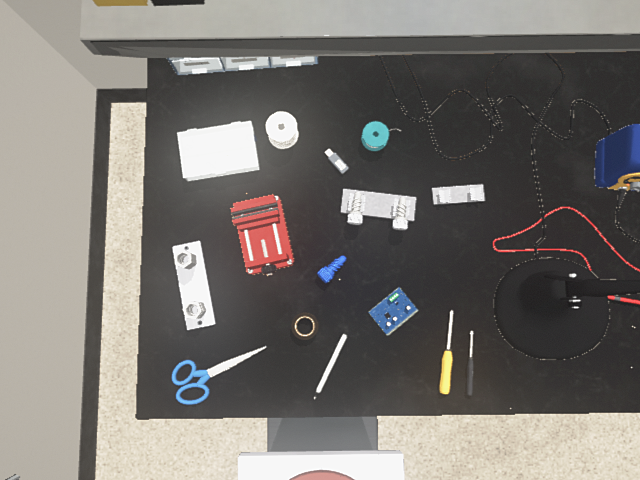

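View pics/scene0.png

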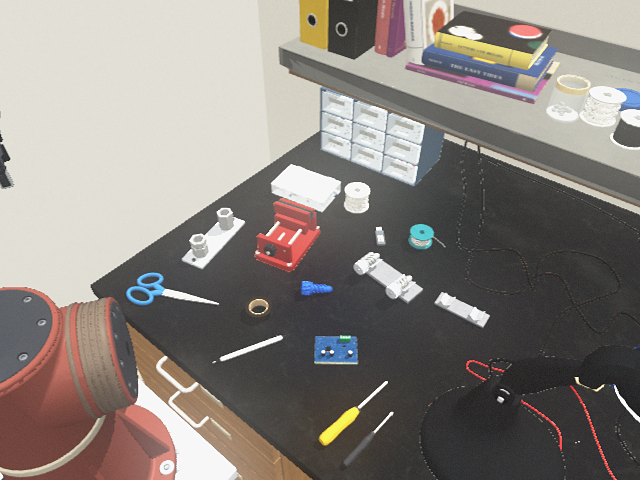

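Top view: the larger rest is at (378,205), and its screws' knobs are at about (356,217) and (401,223). The nut plate is at (193,285), with nuts at (186,260) and (195,311), and the vice is at (264,234).

Things that could be mistaken for my targets: the small rest at (458,193), which is a look-alike, and the blue screw at (332,268), which I'll leave alone. I choose the larger rest at (378,205) and will check it in a close crop.

```bash
cat > h.py <<'E'
from plant import manip
import cv2,numpy as np
from scipy.spatial.transform import Rotation as R
def ray(c,u,v):
    d=R.from_quat(c['rotation']).apply([(u-c['cx'])/c['fx'],(v-c['cy'])/c['fy'],1.]);return np.array(c['eye']),d
def plane(c,u,v,z):
    e,d=ray(c,u,v);return e+d*(z-e[2])/d[2]
def proj(c,p):
    q=R.from_quat(c['rotation']).inv().apply(np.array(p)-c['eye']);return c['fx']*q[0]/q[2]+c['cx'],c['fy']*q[1]/q[2]+c['cy']
def crop(im,x,y,w,h,s):return cv2.resize(im[y:y+h,x:x+w],None,fx=s,fy=s,interpolation=cv2.INTER_CUBIC)
def st():
    s=manip.state();print('t %.2f'%s['time_s'],'p',np.round(s['eef_pos'],4),'yaw-y %.3f'%np.arctan2(*R.from_quat(s['eef_rot']).apply([0,1,0])[[1,0]]),'tilt',np.round(R.from_quat(s['eef_rot']).apply([0,0,1]),3),'F',np.round(s['ft_force'],1),'gap %.3f g %.1f'%(s['finger_gap'],s['grasp_force']),'q',np.round(s['joint_positions'],2));return s
E
python3 - <<'E'
from h import *
t=cv2.imread('pics/top0.png');s=cv2.imread('pics/scene0.png')
out=np.zeros((600,800,3),np.uint8)
out[0:300,0:400]=crop(t,330,175,100,75,4)
out[300:600,0:300]=crop(t,160,235,75,75,4)[:300,:300]
out[0:300,400:800]=crop(s,175,195,80,60,5)
out[300:600,300:700]=crop(s,345,240,80,60,5)
cv2.imwrite('pics/c1.png',out)
c=manip.get_calibration('top')
for n,u,v,z in [('restc',378,205,.02),('k1',356,217,.04),('k2',401,223,.04),('nutA',186,260,.052),('nutB',195,311,.052),('vice',264,234,.06),('tcp0',0,0,0)]:print(n,plane(c,u,v,z))
E
```

```text
restc [ 0.63403603 -0.12300128  0.02      ]
k1 [ 0.60670184 -0.07688502  0.04      ]
k2 [ 0.59361991 -0.16471979  0.04      ]
nutA [0.5254304 0.2513344 0.052    ]
nutB [0.42848781 0.23217903 0.052     ]
vice [0.57260264 0.10109056 0.06      ]
tcp0 [1.10086341 0.68149763 0.        ]
```

View pics/c1.png

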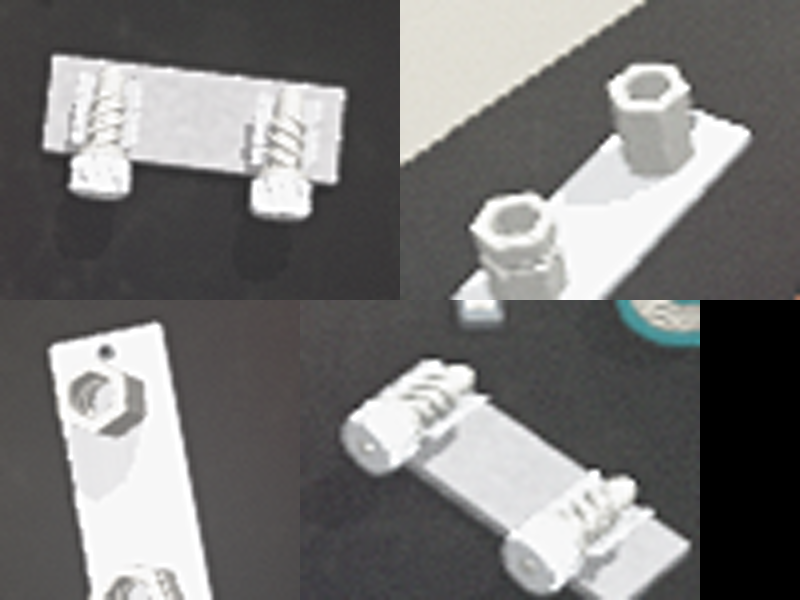

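The crop confirms the choice: the larger rest holds the two metal screws. The grooved nut is the one nearer the robot (top pixel 195,311) and the plain nut is the farther one (186,260). I'll move to look over the rest.

Call:
jog_arm([
  {"travel":[-3.3,-2.4,0],"turn":0},
  {"travel":[-3.3,-2.4,0],"turn":0},
  {"travel":[-3.3,-2.4,0],"turn":0},
  {"travel":[-3.3,-2.4,0],"turn":0},
  {"travel":[-3.3,-2.4,0],"turn":0},
  {"travel":[-3.3,-2.4,0],"turn":0},
  {"travel":[-3.3,-2.4,0],"turn":0},
  {"travel":[-3.3,-2.4,0],"turn":0},
  {"travel":[-3.3,-2.4,0],"turn":0},
  {"travel":[-3.3,-2.4,0],"turn":0},
  {"travel":[-3.3,-2.4,0],"turn":0},
  {"travel":[-3.3,-2.4,0],"turn":0},
])

```text
time_s: 1.1
eef_pos: [0.4581, 0.0575, 0.2482]
eef_rot: [0.204, 0.979, 0.0, -0.0]
ft_force: [1.3, 1.2, 0.2]
finger_gap: 1.002
grasp_force: 0.0
```

Call:
jog_arm([
  {"travel":[-3.3,-2.4,0],"turn":0},
  {"travel":[-3.3,-2.4,0],"turn":0},
  {"travel":[-3.3,-2.4,0],"turn":0},
  {"travel":[-3.3,-2.4,0],"turn":0},
  {"travel":[0,0,0],"turn":-0.12},
  {"travel":[0,0,0],"turn":-0.12},
  {"travel":[0,0,0],"turn":0},
])

```text
time_s: 1.68
eef_pos: [0.5403, -0.0818, 0.2476]
eef_rot: [0.083, 0.997, 0.0, -0.001]
ft_force: [-0.2, -0.8, -0.1]
finger_gap: 1.0
grasp_force: 0.0
```

Run:
```python
from h import *
st();c=manip.get_calibration('wrist');im=manip.read_camera('wrist')[:,:,::-1];cv2.imwrite('pics/w1.png',im);print(c)
print(np.round(plane(c,320,240,.03),3))
```

```text
t 1.68 p [ 0.5403 -0.0818  0.2476] yaw-y 1.405 tilt [-0.001  0.    -1.   ] F [-0.2 -0.8 -0.1] gap 1.000 g 0.0 q [-0.28  0.33 -0.1   1.14  0.   -0.12]
{'fx': 416.66423630501015, 'fy': 416.66423630501015, 'cx': 321.8400190213645, 'cy': 236.62662815160417, 'eye': array([ 0.46302743, -0.0681445 ,  0.37379159]), 'rotation': array([0.7540577 , 0.6389601 , 0.09863897, 0.11574681])}
[ 0.573 -0.088  0.03 ]
```

View pics/w1.png

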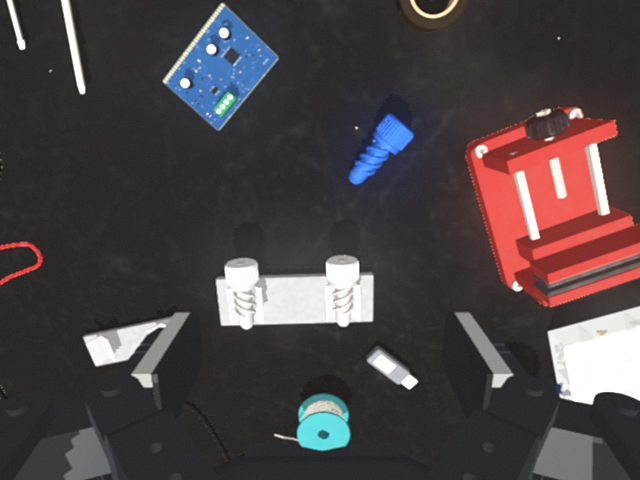

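The wrist view shows knob 1 at about (343,270) with its nose at (344,325), and knob 2 at (242,273) with its nose at (246,327). The rest board is a clear rectangle around (295,300).

Run:
```python
from h import *
s=st();im=cv2.imread('pics/w1.png');c=manip.get_calibration('wrist')
g=cv2.cvtColor(im,cv2.COLOR_BGR2HSV)
m=((g[:,:,2]>120)&(g[:,:,1]<60)).astype(np.uint8);m[:,:200]=0;m[:,390:]=0;m[:250]=0;m[335:]=0
n,l,stt,ce=cv2.connectedComponentsWithStats(m)
for i in range(1,n):
    if stt[i][4]>200: print(stt[i],ce[i])
for a,b in ((222,262),(323,363)):
  for r in range(255,332,5):
    xs=np.where(m[r,a:b])[0]+a
    if len(xs):print(r,xs.min(),xs.max(),end='; ')
  print()
# rest front/back corners at z~0.003
for u,v in ((343,264),(344,325),(242,267),(246,327)):print(np.round(plane(c,u,v,.027),4))
big=np.zeros((400,800,3),np.uint8);big[:,:400]=crop(im,217,250,50,80,5)[:400,:250].repeat(1,0)[:, :250] if 0 else cv2.resize(im[250:330,205:285],(400,400),interpolation=cv2.INTER_CUBIC)
big[:,400:]=cv2.resize(im[250:330,303:383],(400,400),interpolation=cv2.INTER_CUBIC)
cv2.imwrite('pics/w1c.png',big)
```

```text
t 1.73 p [ 0.5402 -0.0813  0.2478] yaw-y 1.398 tilt [-0.001  0.    -1.   ] F [-0.2  1.3  0.8] gap 1.001 g 0.0 q [-0.28  0.33 -0.1   1.14  0.   -0.11]
[ 216  255  158   75 8822] [294.92802086 295.07379279]
260 231 254; 265 225 257; 270 224 258; 275 225 258; 280 222 261; 285 222 261; 290 222 261; 295 222 261; 300 222 261; 305 222 261; 310 222 261; 315 222 261; 320 222 261; 325 222 252; 
255 339 346; 260 327 357; 265 325 359; 270 326 359; 275 323 362; 280 323 362; 285 323 362; 290 323 362; 295 323 362; 300 323 362; 305 323 362; 310 323 362; 315 323 362; 320 323 362; 325 339 347; 
[ 0.5993 -0.0713  0.027 ]
[ 0.6599 -0.0799  0.027 ]
[ 0.5868 -0.1607  0.027 ]
[ 0.6463 -0.1707  0.027 ]
```

View pics/w1c.png

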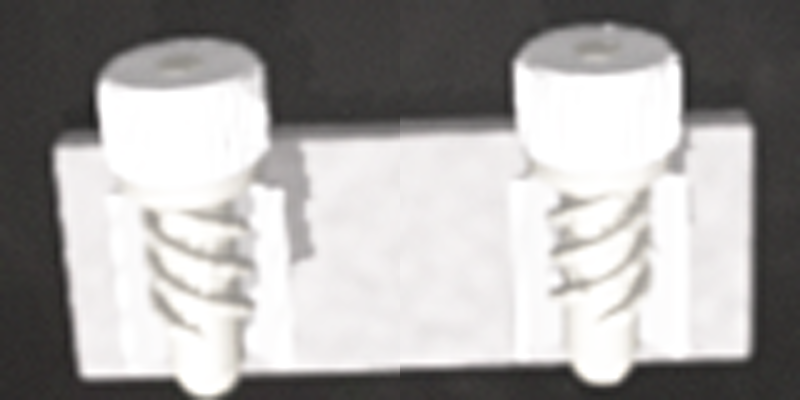

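Call:
jog_arm([
  {"travel":[-1.38,0.5,3.5],"turn":-0.03},
  {"travel":[-1.38,0.5,3.5],"turn":0},
  {"travel":[-1.38,0.5,3.5],"turn":0},
  {"travel":[-1.38,0.5,3.5],"turn":0},
  {"travel":[0,0,3],"turn":0},
  {"travel":[0,0,2.5],"turn":0},
  {"travel":[0,0,0],"turn":0},
  {"travel":[0,0,0],"turn":0},
])

```text
time_s: 2.4
eef_pos: [0.5969, -0.0686, 0.0527]
eef_rot: [0.071, 0.997, 0.0, -0.001]
ft_force: [0.3, -0.3, 0.5]
finger_gap: 1.0
grasp_force: 0.0
```

Run:
```python
from h import *
st();c=manip.get_calibration('wrist');im=manip.read_camera('wrist')[:,:,::-1];cv2.imwrite('pics/w2.png',im)
```

```text
t 2.40 p [ 0.5969 -0.0686  0.0527] yaw-y 1.429 tilt [-0.003  0.001 -1.   ] F [ 0.3 -0.3  0.5] gap 1.000 g 0.0 q [-0.24  0.6  -0.21  0.76  0.   -0.09]
```

View pics/w2.png

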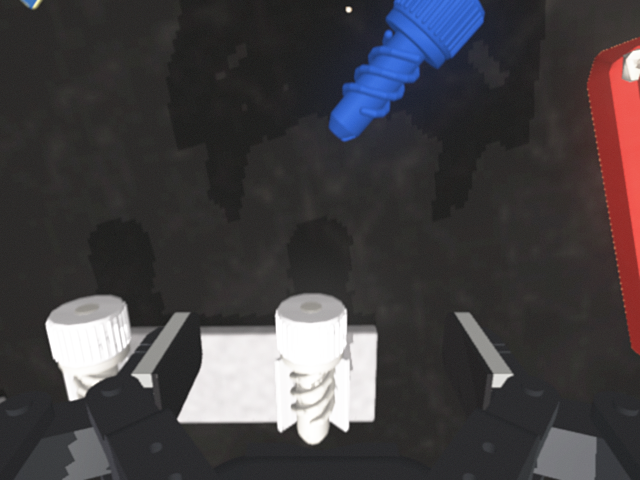

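Run:
```python
from h import *
s=manip.state();c=manip.get_calibration('wrist')
p=plane(c,312,305,.027);q=plane(c,311,325,.041)
T=R.from_quat(s['eef_rot'])
print(p,q,'tool',T.inv().apply(p-s['eef_pos']),T.inv().apply(q-s['eef_pos']),proj(c,s['eef_pos']),proj(c,s['eef_pos']+np.array([0,0,.1])))
```

```text
[ 0.59697305 -0.07200853  0.027     ] [ 0.59817047 -0.07225677  0.041     ] tool [ 0.00082851 -0.00304887  0.02730763] [-0.00039668 -0.00312669  0.01330805] (np.float64(319.1127771349565), np.float64(343.40316698628)) (np.float64(314.2739253479201), np.float64(811.698740142539))
```

Call:
jog_arm([
  {"travel":[-0.4,-0.3,0],"turn":0},
  {"travel":[0,0,1.2],"turn":0},
  {"travel":[0,0,1.0],"turn":0},
  {"travel":[0,0,0],"turn":0},
])

```text
time_s: 2.78
eef_pos: [0.6013, -0.073, 0.031]
eef_rot: [0.07, 0.998, 0.0, -0.0]
ft_force: [-0.8, -0.0, -0.4]
finger_gap: 0.999
grasp_force: 0.0
```

Call:
jog_arm([
  {"travel":[0,0,0],"turn":0},
  {"travel":[0,0,0],"turn":0},
  {"travel":[0,0,0],"turn":0},
  {"travel":[0,0,0],"turn":0},
  {"travel":[0,0,0],"turn":0},
  {"travel":[0,0,0],"turn":0},
  {"travel":[0,0,0],"turn":0},
  {"travel":[0,0,0],"turn":0},
], jaw=0, squeeze=20)

```text
time_s: 3.45
eef_pos: [0.6017, -0.0731, 0.0316]
eef_rot: [0.07, 0.998, -0.0, 0.0]
ft_force: [-0.2, -1.1, 1.4]
finger_gap: 0.311
grasp_force: 22.1
```

Run:
```python
from h import *
st()
```

```text
t 3.45 p [ 0.6017 -0.0731  0.0316] yaw-y 1.431 tilt [ 0. -0. -1.] F [-0.2 -1.1  1.4] gap 0.311 g 22.1 q [-0.24  0.63 -0.22  0.72 -0.   -0.1 ]
```

Call:
jog_arm([
  {"travel":[0,0,-1],"turn":0},
  {"travel":[0,0,-3],"turn":0},
  {"travel":[0,0,-3],"turn":0},
  {"travel":[0,0,-2],"turn":0},
  {"travel":[0,0,0],"turn":0},
  {"travel":[0,0,0],"turn":0},
  {"travel":[0,0,0],"turn":0},
])

```text
time_s: 4.03
eef_pos: [0.601, -0.0727, 0.1208]
eef_rot: [0.07, 0.998, 0.0, -0.001]
ft_force: [0.1, 0.3, -1.6]
finger_gap: 0.31
grasp_force: 21.8
```

Run:
```python
from h import *
st();im=manip.read_camera('wrist')[:,:,::-1];sc=manip.read_camera('scene')[:,:,::-1]
c=manip.get_calibration('scene');u,v=map(int,proj(c,manip.state()['eef_pos']));print(u,v)
out=np.zeros((400,800,3),np.uint8)
out[:,:400]=cv2.resize(im[230:430,220:420],(400,400));out[:,400:]=cv2.resize(sc[v-50:v+50,u-50:u+50],(400,400));cv2.imwrite('pics/w3.png',out)
```

```text
t 4.03 p [ 0.601  -0.0727  0.1208] yaw-y 1.431 tilt [-0.001  0.    -1.   ] F [ 0.1  0.3 -1.6] gap 0.310 g 21.8 q [-0.24  0.54 -0.12  0.91  0.   -0.1 ]
361 235
```

View pics/w3.png

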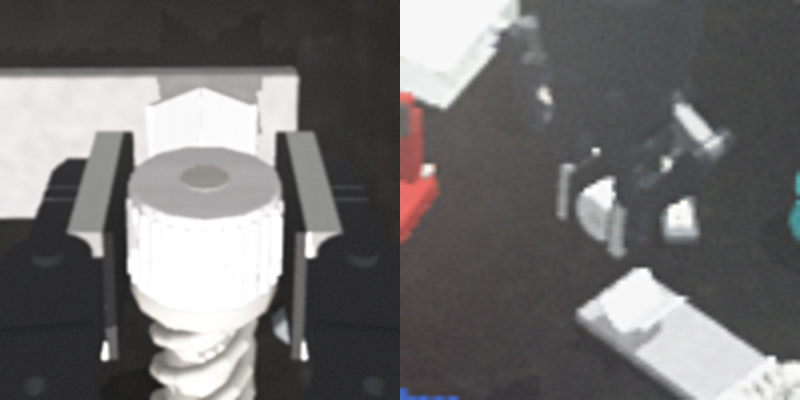

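The wrist crop shows knob 1 firmly gripped and still level, with its thread seeming to rise like "/". I'll raise it and look at the nuts on the way.

Call:
jog_arm([
  {"travel":[0,0,-3.5],"turn":0},
  {"travel":[0.5,2,-3],"turn":0},
  {"travel":[1,3.4,-1],"turn":0},
  {"travel":[1,3.4,0],"turn":0},
  {"travel":[1,3.4,0],"turn":0},
  {"travel":[1,3.4,0],"turn":0},
  {"travel":[1,3.4,0],"turn":0},
  {"travel":[1,3.4,0],"turn":0},
  {"travel":[1,3.3,0],"turn":0},
  {"travel":[0,0,0],"turn":0},
  {"travel":[0,0,0],"turn":0},
])

```text
time_s: 5.05
eef_pos: [0.562, 0.1937, 0.1951]
eef_rot: [0.068, 0.998, -0.0, -0.001]
ft_force: [0.1, 0.3, -1.3]
finger_gap: 0.312
grasp_force: 21.8
```

Run:
```python
from h import *
st();c=manip.get_calibration('wrist');im=manip.read_camera('wrist')[:,:,::-1];cv2.imwrite('pics/w4.png',im);np.save('c4.npy',c,allow_pickle=True)
ct=manip.get_calibration('top')
for n,p in (('A',(.525,.251,.052)),('B',(.428,.232,.052))):print(n,proj(c,p))
```

```text
t 5.05 p [0.562  0.1937 0.1951] yaw-y 1.434 tilt [-0.002 -0.    -1.   ] F [ 0.1  0.3 -1.3] gap 0.312 g 21.8 q [ 0.21  0.46 -0.05  1.07  0.    0.35]
A (np.float64(401.2049007450272), np.float64(161.1100709083317))
B (np.float64(354.851898606895), np.float64(-3.2603404430985847))
```

View pics/w4.png

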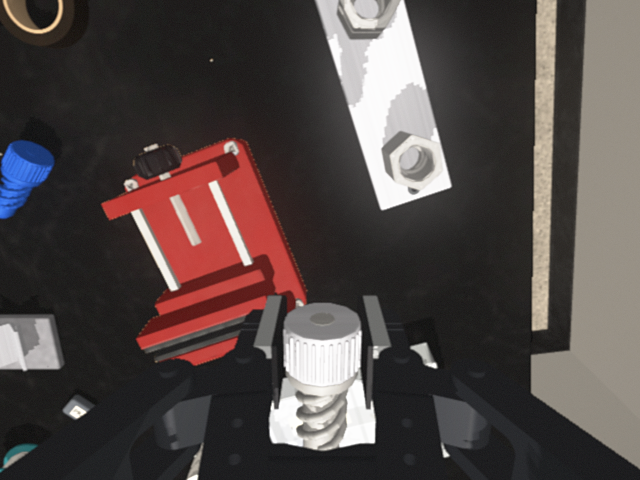

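The wrist view shows the plain nut's mouth at about (413,160), the grooved nut's mouth at about (370,8), and the screw held level in the pads. Now I'll fit the bore and plate geometry numerically.

Run:
```python
from h import *
c=np.load('c4.npy',allow_pickle=True).item();im=cv2.imread('pics/w4.png')
g=cv2.cvtColor(im,cv2.COLOR_BGR2GRAY)
print(g[160,375:455:2]);print(g[125:200:2,413])
# warp the z=.052 plane to metric patch, 0.25 mm/px
def patch(cx,cy,z=.052,w=.03,k=4000):
    n=int(2*w*k);src=np.float32([proj(c,(cx+sx*w,cy+sy*w,z)) for sx,sy in((-1,-1),(1,-1),(1,1),(-1,1))])
    M=cv2.getPerspectiveTransform(src,np.float32([(0,0),(n,0),(n,n),(0,n)]));return cv2.warpPerspective(g,M,(n,n))
for n,(x,y) in dict(A=(.525,.248),B=(.428,.232)).items():
    p=patch(x,y);cv2.imwrite(f'pics/p{n}.png',p)
    b=cv2.GaussianBlur(p,(0,0),3)
    h=cv2.HoughCircles(b,cv2.HOUGH_GRADIENT_ALT if 0 else cv2.HOUGH_GRADIENT,1,10,param1=40,param2=12,minRadius=38,maxRadius=50)
    print(n,None if h is None else [(round(x-.03+q[0]/4000,4),round(y-.03+q[1]/4000,4),q[2]/4) for q in h[0][:4]])
a=cv2.imread('pics/pA.png');b=cv2.imread('pics/pB.png');cv2.imwrite('pics/pAB.png',np.hstack([a,b]))
for u,v in((382,209),(451,187)):print(plane(c,u,v,.008))
```

```text
[250 248 250 251 185 122 126 131 216 226 233 232 169 187 197 200 201 196
 194 199 201 160 118 142 134 147 118 109 117 182 212 227 233 234 247 127
  55  60  58  57]
[200 201 201 201 196 208 238 240 236 234 186 188 196 199 199 200 199 198
 198 199 176 120 124 159 131 118 119 147 197 230 233 224  91  91 127 247
 252 221]
A [(np.float32(0.5276), np.float32(0.2601), np.float32(11.25)), (np.float32(0.5206), np.float32(0.2504), np.float32(11.775)), (np.float32(0.5234), np.float32(0.2566), np.float32(10.675)), (np.float32(0.5269), np.float32(0.2516), np.float32(11.775))]
B [(np.float32(0.4309), np.float32(0.2409), np.float32(11.075))]
[0.56624473 0.24090256 0.008     ]
[0.55622387 0.29444087 0.008     ]
```

View pics/pAB.png

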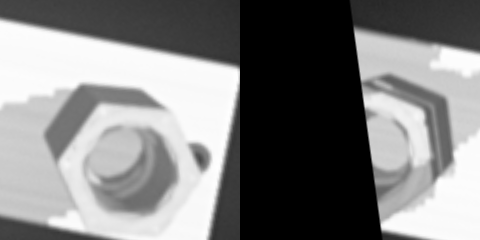

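Run:
```python
from h import *
c=np.load('c4.npy',allow_pickle=True).item();s=manip.state();T=R.from_quat(s['eef_rot'])
im=cv2.imread('pics/w4.png');g=cv2.cvtColor(im,cv2.COLOR_BGR2GRAY)
for r in(345,355,365):
    print(g[r,262:290],g[r,355:390]); 
for u,v in((321,318),(322,356)):
    p=plane(c,u,v,s['eef_pos'][2]-.003);print(T.inv().apply(p-s['eef_pos']))
t=cv2.imread('pics/top0.png');ct=manip.get_calibration('top')
for n,u,v,z in(('A',184.2,259.2,.052),('B',193.5,310,.052)):print(n,plane(ct,u,v,z))
tg=cv2.cvtColor(t,cv2.COLOR_BGR2GRAY);print(tg[260,174:204]);print(tg[311,180:212]);print(tg[246:274,184]);print(tg[296:326,194])
```

```text
[114 115 117 115 117 113 116 115 103  68  35  25  30  31  27  27  29  25
  25  25  29  86 156 196 238 249 227 192] [214 250 251 241 251 223 107  29  22  29  28  27  29  35  37  37  32  45
  88 123 134 135 130 122 116 115 116 117 116 115 119 118 119 115 109]
[ 33  25  25  57 122 160 168 172 164 118  62  42  45  47  40  31  22  26
  26  24  22  92 178 198 225 248 238 212] [223 252 250 237 230 166  72  19  24  26  27  32  53  72  77  79  73 111
 197 230 224 217 194 130  58  24  30  30  30  34  27  27  33  31  31]
[ 29  29  32  33  33  30  30  26  32  34  41  44  44  43  42  36  23  24
  26  20  18  93 187 227 246 255 249 224] [240 250 248 255 250 159  59  20  25  27  22  34  58  75  82  83  81  67
  48  29  30  33  26  34  30  30  31  32  33  28  30  29  32  28  32]
[0.00882275 0.00183244 0.00301267]
[-0.00633029  0.0022199   0.00298741]
A [0.52701356 0.25481704 0.052     ]
B [0.43039725 0.23505254 0.052     ]
[176 255 254 194 160 166 142 172 140 200 234 233 231 228 239 247 250 176
 142 149 146 145 211 254 249 247 247 249 255 231]
[ 82  75  82 190 255 254 201 159 140 161 168 165 190 234 236 235 232 209
 246 246 255 196 164 171 137 153 254 250 248 247 248 253]
[252 208 194 222 250 250 254 180 144 191 163 187 229 229 234 228 226 230
 244 250 253 218 198 233 233 231 231 231]
[247 247 247 248 249 217 248 249 233 218 231 238 237 236 236 236 235 231
 245 223 247 247 249 237 233 234 235 235 236 237]
```

Call:
jog_arm([
  {"travel":[1.85,3.7,0],"turn":0},
  {"travel":[1.85,3.7,0],"turn":0},
  {"travel":[1.85,3.7,0],"turn":0},
  {"travel":[1.85,3.7,0],"turn":0},
  {"travel":[0,0,1],"turn":0.124},
  {"travel":[0,0,1.5],"turn":0.124},
  {"travel":[0,0,1.5],"turn":0.124},
  {"travel":[0,0,1.5],"turn":0.124},
  {"travel":[0,0,1.5],"turn":0.124},
  {"travel":[0,0,1.5],"turn":0.124},
  {"travel":[0,0,1.5],"turn":0.124},
  {"travel":[0,0,1.5],"turn":0.124},
])

```text
time_s: 6.1
eef_pos: [0.511, 0.3472, 0.0801]
eef_rot: [0.54, 0.842, -0.0, -0.0]
ft_force: [-0.4, -0.6, -0.6]
finger_gap: 0.307
grasp_force: 21.8
```

Call:
jog_arm([
  {"travel":[0,0,1.5],"turn":0.124},
  {"travel":[0,0,1.5],"turn":0.124},
  {"travel":[0,0,0],"turn":0},
  {"travel":[0,0,0],"turn":0},
])

```text
time_s: 6.43
eef_pos: [0.5103, 0.3474, 0.0505]
eef_rot: [0.636, 0.772, -0.001, -0.0]
ft_force: [1.1, -0.3, -0.3]
finger_gap: 0.313
grasp_force: 21.8
```

Run:
```python
from h import *
s=st();T=R.from_quat(s['eef_rot'])
for p in((.527,.2565,.052),(.4305,.237,.052)):print(T.inv().apply(np.array(p)-s['eef_pos']))
```

```text
t 6.43 p [0.5103 0.3474 0.0505] yaw-y 0.193 tilt [-0.002 -0.001 -1.   ] F [ 1.1 -0.3 -0.3] gap 0.313 g 21.8 q [ 0.48  0.63 -0.16  0.78 -0.    1.86]
[-0.09239531 -0.00105106 -0.00142744]
[-0.09299929 -0.09949946 -0.00120645]
```

Call:
jog_arm([
  {"travel":[-1.0,-0.1,0],"turn":0},
  {"travel":[-0.6,0,0],"turn":0},
  {"travel":[-0.2,0,0],"turn":0},
  {"travel":[0,0,0],"turn":0},
])

```text
time_s: 6.77
eef_pos: [0.5133, 0.3325, 0.0527]
eef_rot: [0.635, 0.772, 0.002, -0.002]
ft_force: [-2.6, 10.7, -0.8]
finger_gap: 0.308
grasp_force: 21.9
```

Call:
jog_arm([
  {"travel":[-0.3,0,0],"turn":0},
  {"travel":[0,0,0],"turn":0},
])

```text
time_s: 6.93
eef_pos: [0.5134, 0.3321, 0.053]
eef_rot: [0.635, 0.773, 0.004, -0.003]
ft_force: [-5.8, 21.7, 0.1]
finger_gap: 0.316
grasp_force: 22.1
```

Call:
jog_arm([
  {"travel":[-0.3,0,0],"turn":0},
  {"travel":[0,0,0],"turn":0},
])

```text
time_s: 7.1
eef_pos: [0.514, 0.3293, 0.0532]
eef_rot: [0.635, 0.773, 0.004, -0.003]
ft_force: [-6.4, 21.7, 1.0]
finger_gap: 0.311
grasp_force: 23.0
```

Call:
jog_arm([
  {"travel":[-0.03,0,-0.5],"turn":0},
  {"travel":[-0.06,0,-0.49],"turn":0},
  {"travel":[-0.1,0,-0.48],"turn":0},
  {"travel":[-0.15,0,-0.48],"turn":0},
  {"travel":[0,0,0],"turn":0},
])

```text
time_s: 7.52
eef_pos: [0.5155, 0.3219, 0.0725]
eef_rot: [0.636, 0.772, 0.001, 0.0]
ft_force: [-1.1, 4.8, -0.8]
finger_gap: 0.309
grasp_force: 21.1
```

Run:
```python
from h import *
s=st();im=manip.read_camera('wrist')[:,:,::-1];cv2.imwrite('pics/w5.png',im)
g=cv2.cvtColor(im,cv2.COLOR_BGR2GRAY);o=cv2.cvtColor(cv2.imread('pics/w4.png'),cv2.COLOR_BGR2GRAY)
for G in(o,g):print(G[280:440:4,322])
```

```text
t 7.52 p [0.5155 0.3219 0.0725] yaw-y 0.192 tilt [ 0.002  0.002 -1.   ] F [-1.1  4.8 -0.8] gap 0.309 g 21.1 q [ 0.44  0.59 -0.18  0.8   0.    1.82]
[ 34  39  40  34  33  39 127 120 117 109 111 131 126 127 131 198 251 252
 250 250 250 249 249 250 250 250 253 245 245 211 236 250 158 113 202 237
 198 187 156 243]
[197 196 196 199 173 173 173 178 178 201 200 201 210 212 238 249 221 222
 221 221 221 220 255 251 253 167 252 236 182 253 215 249 252 253 254 255
 192 155 148 149]
```

Call:
jog_arm([
  {"travel":[-0.4,0,-0.45],"turn":0},
  {"travel":[-0.25,0,-0.44],"turn":0},
  {"travel":[-0.28,0,-0.4],"turn":0},
  {"travel":[-0.32,0,-0.4],"turn":0},
  {"travel":[0,0,0],"turn":0},
])

```text
time_s: 7.98
eef_pos: [0.5176, 0.309, 0.0885]
eef_rot: [0.637, 0.771, 0.0, 0.0]
ft_force: [0.3, 3.0, -0.3]
finger_gap: 0.31
grasp_force: 19.8
```

Call:
jog_arm([
  {"travel":[-0.35,0,-0.36],"turn":0},
  {"travel":[-0.36,0,-0.35],"turn":0},
  {"travel":[-0.4,0,-0.29],"turn":0},
  {"travel":[-0.4,0,-0.28],"turn":0},
  {"travel":[0,0,0],"turn":0},
])

```text
time_s: 8.4
eef_pos: [0.5202, 0.2937, 0.101]
eef_rot: [0.637, 0.771, -0.0, 0.0]
ft_force: [0.1, -0.3, 1.3]
finger_gap: 0.305
grasp_force: 19.7
```

Run:
```python
from h import *
s=st();im=manip.read_camera('wrist')[:,:,::-1];cv2.imwrite('pics/w6.png',im)
def ell(fn):
    g=cv2.cvtColor(cv2.imread(fn),cv2.COLOR_BGR2GRAY)
    e=cv2.Canny(cv2.GaussianBlur(g,(0,0),1),30,80);cs,_=cv2.findContours(e,cv2.RETR_LIST,cv2.CHAIN_APPROX_NONE)
    for k in cs:
        if len(k)<20:continue
        (x,y),(a,b),t=cv2.fitEllipse(k)
        if 280<x<365 and 270<y<450 and 12<max(a,b)<110:print(fn,len(k),round(x),round(y),round(a),round(b),round(t))
for f in('pics/w4.png','pics/w5.png','pics/w6.png'):ell(f)
```

```text
t 8.40 p [0.5202 0.2937 0.101 ] yaw-y 0.190 tilt [ 0.    -0.001 -1.   ] F [ 0.1 -0.3  1.3] gap 0.305 g 19.7 q [ 0.39  0.54 -0.17  0.86 -0.    1.77]
pics/w4.png 33 322 437 20 31 80
pics/w4.png 259 320 420 23 53 53
pics/w4.png 38 312 399 1 18 85
pics/w4.png 250 313 404 26 48 85
pics/w4.png 81 332 394 10 41 50
pics/w4.png 146 348 408 9 67 15
pics/w4.png 70 352 352 3 50 180
pics/w4.png 139 292 352 5 35 180
pics/w4.png 72 357 349 4 40 2
pics/w4.png 151 314 315 47 92 99
pics/w4.png 51 322 318 11 23 89
pics/w4.png 55 322 318 11 25 90
pics/w5.png 90 329 397 7 24 58
pics/w5.png 55 322 379 5 24 72
pics/w5.png 33 302 379 5 15 134
pics/w5.png 332 298 397 62 69 108
pics/w5.png 103 299 361 9 24 121
pics/w5.png 52 340 348 2 26 7
pics/w5.png 94 352 338 10 48 5
pics/w5.png 43 298 343 4 27 172
pics/w5.png 109 352 341 3 30 5
pics/w5.png 63 322 303 18 26 92
pics/w5.png 67 322 303 19 27 92
pics/w6.png 152 321 447 5 38 90
pics/w6.png 38 334 361 15 32 69
pics/w6.png 161 331 354 22 51 62
pics/w6.png 37 321 337 1 18 160
pics/w6.png 47 327 323 9 12 128
pics/w6.png 77 321 306 28 28 160
pics/w6.png 82 321 306 28 29 167
pics/w6.png 60 296 293 28 55 32
pics/w6.png 225 352 280 45 95 95
```

Call:
jog_arm([
  {"travel":[-0.5,0,-0.12],"turn":0},
  {"travel":[-0.4,0,-0.1],"turn":0},
  {"travel":[-0.4,0,-0.06],"turn":0},
  {"travel":[-0.4,0,-0.03],"turn":0},
  {"travel":[0,0,0],"turn":0},
])

```text
time_s: 8.87
eef_pos: [0.5236, 0.2782, 0.1045]
eef_rot: [0.636, 0.771, 0.001, -0.0]
ft_force: [-1.5, 3.5, 6.7]
finger_gap: 0.305
grasp_force: 19.2
```

```bash
cat >> h.py <<'E'
def hole(fn):
    im=manip.read_camera('wrist')[:,:,::-1];cv2.imwrite(fn,im)
    g=cv2.cvtColor(im,cv2.COLOR_BGR2GRAY)
    e=cv2.Canny(cv2.GaussianBlur(g,(0,0),1),30,80);cs,_=cv2.findContours(e,cv2.RETR_LIST,cv2.CHAIN_APPROX_NONE)
    for k in cs:
        if len(k)<45 :continue
        (x,y),(a,b),t=cv2.fitEllipse(k)
        if 300<x<345 and 230<y<400 and 18<max(a,b)<40 and min(a,b)>8:
            d=cv2.pointPolygonTest(k,(x,y),False)
            print('hole',len(k),'%.1f %.1f  h/w %.2f'%(x,y,cv2.boundingRect(k)[3]/cv2.boundingRect(k)[2]),round(a,1),round(b,1),round(t))
E
python3 - <<'E'
from h import *
s=st();hole('pics/w7.png')
E
```

```text
t 8.87 p [0.5236 0.2782 0.1045] yaw-y 0.191 tilt [ 0.001  0.002 -1.   ] F [-1.5  3.5  6.7] gap 0.305 g 19.2 q [ 0.36  0.53 -0.19  0.86  0.    1.74]
hole 68 323.1 329.0  h/w 2.46 9.0 35.9 171
hole 71 323.1 328.9  h/w 2.46 9.2 37.0 172
hole 138 321.6 311.5  h/w 0.97 28.9 29.2 162
```

Call:
jog_arm([
  {"travel":[0.2,0,-0.8],"turn":0},
  {"travel":[0,0,-0.8],"turn":0},
  {"travel":[-0.9,0,0],"turn":0},
  {"travel":[0,0,0],"turn":0},
  {"travel":[0,0,0.8],"turn":0},
  {"travel":[0,0,0.5],"turn":0},
  {"travel":[0,0,0],"turn":0},
])

```text
time_s: 9.5
eef_pos: [0.5233, 0.2706, 0.1047]
eef_rot: [0.637, 0.771, -0.001, -0.001]
ft_force: [-1.2, 0.2, -0.8]
finger_gap: 0.302
grasp_force: 21.0
```

Run:
```python
from h import *
s=st();hole('pics/w8.png')
```

```text
t 9.50 p [0.5233 0.2706 0.1047] yaw-y 0.191 tilt [-0.003 -0.001 -1.   ] F [-1.2  0.2 -0.8] gap 0.302 g 21.0 q [ 0.35  0.53 -0.19  0.86 -0.    1.73]
hole 56 319.8 325.8  h/w 2.00 9.2 27.8 168
```

Call:
jog_arm([
  {"travel":[-0.4,0,0.2],"turn":0},
  {"travel":[-0.4,0,0.2],"turn":0},
  {"travel":[0,0,0],"turn":0},
])

```text
time_s: 9.8
eef_pos: [0.5259, 0.2625, 0.1021]
eef_rot: [0.637, 0.771, -0.0, -0.0]
ft_force: [-0.2, -0.3, -0.3]
finger_gap: 0.299
grasp_force: 21.0
```

Run:
```python
from h import *
s=st();hole('pics/w9.png');T=R.from_quat(s['eef_rot']);print(T.inv().apply(np.array([.527,.258,.052])-s['eef_pos']))
im=cv2.imread('pics/w9.png');cv2.imwrite('pics/w9c.png',im[180:480,120:520])
```

```text
t 9.80 p [0.5259 0.2625 0.1021] yaw-y 0.191 tilt [-0.001 -0.001 -1.   ] F [-0.2 -0.3 -0.3] gap 0.299 g 21.0 q [ 0.34  0.52 -0.2   0.85 -0.    1.72]
hole 80 321.4 308.4  h/w 1.00 28.8 28.9 161
hole 84 321.5 308.4  h/w 1.00 29.3 29.4 162
[-0.00460421  0.00027688  0.05011545]
```

View pics/w9c.png

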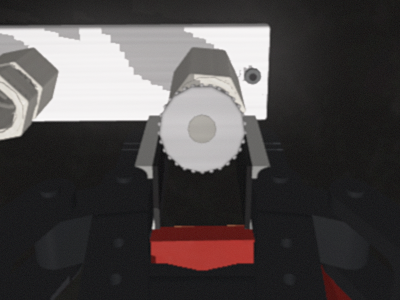

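The crop shows the knob face-on at crop (202,128), so the screw leans about 25° and its nose hides the nut mouth. The plain nut is directly behind it at crop (205,75). I'll compare with projections.

Run:
```python
from h import *
s=manip.state();c=manip.get_calibration('wrist');T=R.from_quat(s['eef_rot']);P=s['eef_pos']
f=lambda *p:np.round(np.array(proj(c,p))-[120,180])
print('nut',f(.527,.258,.052),f(.527,.258,.008)); ax=np.array([.981,.195]);n=np.array([-.195,.981])
A=np.array([.527,.258])
for d in (n*.016+ax*.00924,n*.016-ax*.00924):
  q=A+d;print('edge top',f(*q,.052),'bot',f(*q,.008))
print('plate edge corners',f(*(A+ax*.035+n*.028),.008),f(*(A+ax*.035-n*.028),.008))
e=np.array(c['eye']);print('eye in tool',T.inv().apply(e-P))
for z in(0,-.01):
  for th in(60,75,90):
    pass
for th in(60,70,80,90):
  t=np.radians(th);a=np.array([np.cos(t),0,-np.sin(t)]) # nose->knob in tool
  for k in(.004,.009):
    p=T.apply(np.array([0,0,-.0])+a*k)+P
    v=e-p;v/=np.linalg.norm(v);print(th,k,f(*p),'ratio %.3f'%(v@T.apply(a)))
```

```text
nut [204. 113.] [204.  80.]
edge top [225.  81.] bot [220.  52.]
edge top [184.  81.] bot [187.  53.]
plate edge corners [268.  31.] [264. 124.]
eye in tool [ 0.07840179 -0.00103555 -0.12611323]
60 0.004 [205. 163.] ratio 0.999
60 0.009 [205. 164.] ratio 0.999
70 0.004 [205. 166.] ratio 0.977
70 0.009 [205. 169.] ratio 0.976
80 0.004 [205. 168.] ratio 0.924
80 0.009 [205. 174.] ratio 0.919
90 0.004 [205. 170.] ratio 0.841
90 0.009 [205. 178.] ratio 0.831
```

```bash
cat >> h.py <<'E'
def knob3d(u,v,w,pr=True):
    s=manip.state();c=manip.get_calibration('wrist');T=R.from_quat(s['eef_rot'])
    e,d=ray(c,u,v);dep=c['fx']*.028/w;p=e+d*dep;return T.inv().apply(p-s['eef_pos']),T.inv().apply(-d/np.linalg.norm(d))
E
python3 - <<'E'
from h import *
g=cv2.cvtColor(cv2.imread('pics/w9.png'),cv2.COLOR_BGR2GRAY)
print(g[300,270:300],g[300,350:375]);print(g[255:280,322],g[335:370,322])
for w in(80,84,88):
    p,v=knob3d(322,308,w);th=np.degrees(np.arcsin(-v[2]));print(w,np.round(p,4),'view elev %.1f'%th)
    for t in(55,63,70,78):
        a=np.array([np.cos(np.radians(t)),0,-np.sin(np.radians(t))]);print('  th',t,'mid',np.round(p-.009*a,4),'nose',np.round(p-.064*a,4))
E
```

```text
[106 105 106 106 105 106 104 107 104 101 109 152 181 194 199 202 201 201
 202 200 201 200 202 202 202 201 202 202 202 202] [196 197 199 197 196 195 195 196 196 195 191 178 145 113 102 103 103 105
 106 104 105 104 103 102 104]
[191 202 182 206 221 220 222 215 175 158 161 147 158 177 187 193 194 194
 194 195 196 195 193 193 194] [189 188 188 188 188 189 189 190 192 194 193 193 192 190 188 185 176 155
 103  45  24  23  27  22  26  27  27  25  28  29  27  25  28  24  24]
80 [ 0.0106 -0.0009  0.0054] view elev 62.7
  th 55 mid [ 0.0055 -0.0009  0.0128] nose [-0.0261 -0.0009  0.0578]
  th 63 mid [ 0.0066 -0.0009  0.0134] nose [-0.0184 -0.0009  0.0624]
  th 70 mid [ 0.0076 -0.0009  0.0139] nose [-0.0112 -0.0009  0.0656]
  th 78 mid [ 0.0088 -0.0009  0.0142] nose [-0.0027 -0.0009  0.068 ]
84 [ 0.0139 -0.0009 -0.0008] view elev 62.7
  th 55 mid [ 0.0087 -0.0009  0.0065] nose [-0.0228 -0.0009  0.0516]
  th 63 mid [ 0.0098 -0.0009  0.0072] nose [-0.0152 -0.0009  0.0562]
  th 70 mid [ 0.0108 -0.0009  0.0076] nose [-0.008  -0.0009  0.0593]
  th 78 mid [ 0.012  -0.0009  0.008 ] nose [ 0.0006 -0.0009  0.0618]
88 [ 0.0168 -0.0009 -0.0065] view elev 62.7
  th 55 mid [ 0.0116 -0.0009  0.0008] nose [-0.0199 -0.0009  0.0459]
  th 63 mid [ 0.0127 -0.0009  0.0015] nose [-0.0123 -0.0009  0.0505]
  th 70 mid [ 0.0137 -0.0009  0.0019] nose [-0.0051 -0.0009  0.0536]
  th 78 mid [ 0.0149 -0.0009  0.0023] nose [ 0.0035 -0.0009  0.0561]
```

Call:
jog_arm([
  {"travel":[0,0,0.4],"turn":0},
  {"travel":[0,0,0.4],"turn":0},
  {"travel":[0,0,0],"turn":0},
])

```text
time_s: 10.1
eef_pos: [0.5255, 0.2632, 0.0937]
eef_rot: [0.636, 0.771, -0.0, -0.0]
ft_force: [-0.2, 0.1, -0.8]
finger_gap: 0.309
grasp_force: 21.0
```

Call:
jog_arm([
  {"travel":[0,0.5,0],"turn":0},
  {"travel":[0,0,0],"turn":0},
])

```text
time_s: 10.27
eef_pos: [0.5314, 0.2644, 0.0945]
eef_rot: [0.636, 0.771, -0.0, 0.0]
ft_force: [-0.7, 0.0, -0.8]
finger_gap: 0.299
grasp_force: 20.9
```

Run:
```python
from h import *
s=st();hole('pics/w10.png')
```

```text
t 10.27 p [0.5314 0.2644 0.0945] yaw-y 0.191 tilt [ 0. -0. -1.] F [-0.7  0.  -0.8] gap 0.299 g 20.9 q [ 0.34  0.54 -0.19  0.84 -0.    1.72]
hole 73 321.2 328.6  h/w 2.43 9.0 38.8 169
```

Call:
jog_arm([
  {"travel":[0,0.3,0],"turn":0},
  {"travel":[0,0,0],"turn":0},
])

```text
time_s: 10.48
eef_pos: [0.5324, 0.2648, 0.0943]
eef_rot: [0.636, 0.771, -0.001, -0.001]
ft_force: [-6.8, -0.0, 3.0]
finger_gap: 0.302
grasp_force: 21.5
```

Run:
```python
from h import *
s=st()
sc=manip.read_camera('scene')[:,:,::-1];cv2.imwrite('pics/s10.png',sc);c=manip.get_calibration('scene')
g=cv2.cvtColor(sc,cv2.COLOR_BGR2GRAY);P=s['eef_pos'];T=R.from_quat(s['eef_rot'])
u,v=proj(c,P);print('tcp',u,v,'tip',proj(c,P-[0,0,.017]),'nutA',proj(c,(.5265,.2605,.052)),proj(c,(.5265,.2605,.008)))
for k in((-.03,0,.03),(-.015,0,.05),(0,0,.055)):print('noses',k,proj(c,P+T.apply(k)))
u=int(u);v=int(v)
for r in range(v-25,v+45,2):print(r,' '.join('%3d'%x for x in g[r,u-34:u+36:2]))
print('cols',u-34,u+36)
```

```text
t 10.48 p [0.5324 0.2648 0.0943] yaw-y 0.191 tilt [-0.003 -0.    -1.   ] F [-6.8 -0.   3. ] gap 0.302 g 21.5 q [ 0.34  0.55 -0.19  0.84  0.    1.72]
tcp 221.7547616568442 195.28684857144512 tip (np.float64(222.74260160364054), np.float64(201.06830621973796)) nutA (np.float64(223.59406855501615), np.float64(211.51623118315993)) (np.float64(226.01190578159077), np.float64(225.52717952203957))
noses (-0.03, 0, 0.03) (np.float64(234.21657142604403), np.float64(209.43470092194127))
noses (-0.015, 0, 0.05) (np.float64(229.85218594430302), np.float64(213.99536610971043))
noses (0, 0, 0.055) (np.float64(224.82407173190026), np.float64(213.6156511639899))
170 221 220 220 222 222 221 227  92 102 118  85  84  80  82  82  92  84  80  77  86  87  76 187  85  78 226 221 221 223 222 221 221 218 221 220
172 221 222 222 221 222 221 224 167 145 126  88  84  82  81  83  84  78  79  79  80  89  84 102  86  71 226 222 222 219 222 221 220 222 221 226
174 220 223 221 221 221 222 221 196 159 130  83  83  82  82  80  85  82  80  83  85  84  90  86  86 172 223 221 223 222 222 221 223 224 231  98
176 220 220 2
[... 3907 characters left out ...]
 88  84  83  83 188 229 227 226 229 228 221 197 192 193 246 249 247 250 214  90  82  87  82  82  85  81  82  83
232  81  78  81  77  78  80  79  75  79  77 185 230 226 228 229 230 228 226 227 248 249 247 247 249 207  88  79  84  86  83  84  83  84  82  84
234  80  81  77 108 168 253 255 255 120 208 250 229 227 228 229 228 227 247 248 247 247 247 249 233  99  84  87  83  84  81  81  84  84  89  84
236  78  80 111 253 217 184 174 209 246 249 248 249 249 249 249 248 248 247 247 247 247 249 223 101  80  81  87  83  81  84  84  83  85  82  79
238  76  68 250 226 162 171 171 162 237 241 248 247 247 247 247 247 247 247 247 247 249 225 112  83  78  87  82  80  83  84  84  86  84  85  84
cols 187 257
```

Call:
jog_arm([
  {"travel":[0,-0.6,0],"turn":0},
  {"travel":[0,0,0],"turn":0},
])

```text
time_s: 10.7
eef_pos: [0.5273, 0.2636, 0.0946]
eef_rot: [0.636, 0.771, -0.0, -0.0]
ft_force: [-0.5, 0.7, -0.8]
finger_gap: 0.301
grasp_force: 21.0
```

Call:
jog_arm([
  {"travel":[0,0,0],"turn":0},
  {"travel":[0,0,0],"turn":0},
  {"travel":[0,0,0],"turn":0},
  {"travel":[0,0,0],"turn":0},
  {"travel":[0,0,0],"turn":0},
], jaw=0.7)

```text
time_s: 11.12
eef_pos: [0.5281, 0.2637, 0.0947]
eef_rot: [0.636, 0.771, 0.0, 0.0]
ft_force: [0.8, 0.4, 0.0]
finger_gap: 0.7
grasp_force: 0.0
```

Run:
```python
from h import *
s=st();c=manip.get_calibration('wrist');hole('pics/w11.png')
T=R.from_quat(s['eef_rot'])
for z in(.070,.078,.086):print(z,np.round(proj(c,(.527,.2605,z)),0))
g=cv2.cvtColor(cv2.imread('pics/w11.png'),cv2.COLOR_BGR2GRAY)
for r in range(220,360,4):print(r,' '.join('%3d'%x for x in g[r,262:384:4]))
```

```text
t 11.12 p [0.5281 0.2637 0.0947] yaw-y 0.191 tilt [ 0.  0. -1.] F [0.8 0.4 0. ] gap 0.700 g 0.0 q [ 0.34  0.54 -0.2   0.83 -0.    1.72]
hole 134 325.4 329.0  h/w 0.96 21.0 23.0 66
hole 46 310.7 278.1  h/w 0.43 10.0 23.3 69
0.07 [320. 316.]
0.078 [320. 326.]
0.086 [320. 337.]
220 168 169 168 168 167 167 166 168 168 169 169 164 242 240 239 239 240 240 239 239 240 240 239 240 240 240 240 240 241 241 241
224 174 175 175 174 174 174 173 173 174 174 174 174 172 173 191 243 243 243 243 243 243 244 244 244 244 244 244 244 244 244 244
228 168 167 167 167 168 167 166 166 167 168 168 167 168 167 167 196 237 239 239 240 240 240 240 239 240 241 240 240 241 240 241
232 171 171 171 172 170 170 172 170 170 172 171 165 144 162 169 172 173 228 245 242 241 242 241 241 241 242 242 242 241 242 242
236 172 173 171 171 171 170 171 171 171 170 169  98 100 102 100 100 101 101 100 110 228 241 241 241 241 241 241 241 241 241 241
240 172 173 172 173 172 172 170 172 172 173 102 101 102 103 100 101 103 100 104 104 119 244 242 242 242 243 242 243 243 243 244
244 178 176 174 177 174 175 174 175 174 131  97 101 103 
[... 2955 characters left out ...]
 221 218 224 246 246 247 247 246 249  55  29  30  30  26  28
340  29  29  27  27  25  32  32  22 213 241 241 242 242 242 242 239 231 240 245 246 246 245 247 248 152  27  29  26  27  23  27
344  30  24  26  27  26  31  28  25 160 246 242 241 241 242 241 242 242 241 242 244 245 246 246 235  40  27  25  26  27  33  27
348  26  26  27  26  28  27  27  28  22 151 245 243 241 241 241 241 241 241 242 241 243 245 249  68  22  28  27  28  28  24  28
352  25  24  26  25  28  28  26  22  25  27  88 245 244 242 241 240 241 241 242 242 243 246  41  27  26  24  27  26  23  30  26
356  27  27  25  25  23  21  23  28  23  22  24  47 211 246 245 242 241 242 243 246  81  25  29  26  31  25  23  28  27  26  26
```

Call:
jog_arm([
  {"travel":[-0.3,-0.15,0],"turn":0},
  {"travel":[0,0,0],"turn":-0.124},
  {"travel":[0,0,0],"turn":-0.124},
  {"travel":[0,0,0],"turn":-0.124},
  {"travel":[0,0,0],"turn":-0.124},
  {"travel":[0,0,0],"turn":-0.124},
  {"travel":[0,0,0],"turn":-0.124},
  {"travel":[0,0,0],"turn":-0.124},
  {"travel":[0,0,0],"turn":-0.124},
  {"travel":[0,0,0],"turn":-0.124},
  {"travel":[0,0,0],"turn":-0.124},
  {"travel":[0,0,0],"turn":-0.124},
])

```text
time_s: 12.17
eef_pos: [0.5269, 0.2602, 0.0946]
eef_rot: [0.005, 1.0, -0.0, -0.0]
ft_force: [-0.1, 0.4, 0.3]
finger_gap: 0.7
grasp_force: 0.0
```

Call:
jog_arm([
  {"travel":[0,0,0],"turn":-0.124},
  {"travel":[0,0,0],"turn":-0.124},
  {"travel":[0,0,0],"turn":-0.124},
  {"travel":[0,0,0],"turn":-0.124},
  {"travel":[0,0,0],"turn":-0.124},
  {"travel":[0,0,0],"turn":-0.124},
  {"travel":[0,0,0],"turn":-0.124},
  {"travel":[0,0,0.6],"turn":0},
  {"travel":[0,0,0.6],"turn":0},
  {"travel":[0,0,0],"turn":0},
])

```text
time_s: 13.0
eef_pos: [0.5261, 0.26, 0.0811]
eef_rot: [-0.411, 0.911, 0.0, -0.001]
ft_force: [0.5, 1.0, -1.1]
finger_gap: 0.698
grasp_force: 0.0
```

Call:
jog_arm([
  {"travel":[0,0,0],"turn":0},
  {"travel":[0,0,0],"turn":0},
  {"travel":[0,0,0],"turn":0},
  {"travel":[0,0,0],"turn":0},
  {"travel":[0,0,0],"turn":0},
  {"travel":[0,0,0],"turn":0},
], jaw=0, squeeze=30)

```text
time_s: 13.5
eef_pos: [0.5272, 0.2605, 0.0828]
eef_rot: [-0.413, 0.911, -0.0, 0.0]
ft_force: [-0.2, -0.3, 0.3]
finger_gap: 0.307
grasp_force: 29.7
```

Run:
```python
from h import *
s=st();print(s['torque']);hole('pics/w12.png')
```

```text
t 13.50 p [0.5272 0.2605 0.0828] yaw-y 2.423 tilt [ 0.  0. -1.] F [-0.2 -0.3  0.3] gap 0.307 g 29.7 q [ 0.33  0.55 -0.22  0.8  -0.   -0.52]
[-0.07853688 -0.02839296  0.01760749]
hole 78 322.4 343.5  h/w 0.77 20.9 25.7 85
hole 84 328.9 271.0  h/w 0.26 20.3 24.6 101
```

Call:
jog_arm([
  {"travel":[0,0,0.04],"turn":0.12},
  {"travel":[0,0,0.04],"turn":0.12},
  {"travel":[0,0,0.04],"turn":0.12},
  {"travel":[0,0,0.04],"turn":0.12},
  {"travel":[0,0,0.04],"turn":0.12},
  {"travel":[0,0,0.04],"turn":0.12},
])

```text
time_s: 14.05
eef_pos: [0.5273, 0.2605, 0.0803]
eef_rot: [-0.063, 0.998, 0.0, 0.0]
ft_force: [0.4, -0.2, -0.6]
finger_gap: 0.306
grasp_force: 29.6
```

Run:
```python
from h import *
s=st();print(s['torque']);hole('pics/w13.png')
```

```text
t 14.05 p [0.5273 0.2605 0.0803] yaw-y 1.697 tilt [ 0.001  0.    -1.   ] F [ 0.4 -0.2 -0.6] gap 0.306 g 29.6 q [ 0.33  0.55 -0.23  0.8  -0.    0.21]
[-0.01014796 -0.2472343  -0.02520428]
hole 92 322.5 344.0  h/w 0.85 20.1 25.3 87
hole 68 322.5 343.5  h/w 0.85 21.9 25.7 89
hole 142 321.7 260.5  h/w 0.29 11.6 19.9 93
```

Call:
jog_arm([
  {"travel":[0,0,0.05],"turn":0.12},
  {"travel":[0,0,0.05],"turn":0.12},
  {"travel":[0,0,0.05],"turn":0.12},
  {"travel":[0,0,0.05],"turn":0.12},
  {"travel":[0,0,0.05],"turn":0.12},
  {"travel":[0,0,0.05],"turn":0.12},
])

```text
time_s: 14.6
eef_pos: [0.5278, 0.2607, 0.0775]
eef_rot: [0.291, 0.957, 0.0, 0.001]
ft_force: [2.8, -0.6, -0.7]
finger_gap: 0.306
grasp_force: 29.6
```

Call:
jog_arm([
  {"travel":[0,0,0.05],"turn":0.12},
  {"travel":[0,0,0.05],"turn":0.12},
  {"travel":[0,0,0.05],"turn":0.12},
  {"travel":[0,0,0.05],"turn":0.12},
])

```text
time_s: 14.93
eef_pos: [0.5284, 0.2612, 0.0762]
eef_rot: [0.51, 0.86, 0.001, 0.001]
ft_force: [-0.3, 2.6, 8.6]
finger_gap: 0.307
grasp_force: 30.4
```

Run:
```python
from h import *
s=st();print(s['torque']);hole('pics/w14.png')
```

```text
t 14.93 p [0.5284 0.2612 0.0762] yaw-y 0.500 tilt [ 0.003  0.001 -1.   ] F [-0.3  2.6  8.6] gap 0.307 g 30.4 q [ 0.33  0.55 -0.23  0.79  0.    1.41]
[ 0.41851795 -0.39752777  0.04051032]
hole 145 314.7 266.6  h/w 0.32 12.4 24.2 84
```

Call:
jog_arm([
  {"travel":[0,0,0.04],"turn":0.12},
  {"travel":[0,0,0.04],"turn":0.12},
  {"travel":[0,0,0.04],"turn":0.12},
])

```text
time_s: 15.23
eef_pos: [0.5291, 0.2615, 0.0759]
eef_rot: [0.656, 0.755, 0.002, 0.001]
ft_force: [0.5, 2.3, 14.0]
finger_gap: 0.306
grasp_force: 30.7
```

Run:
```python
from h import *
s=st();print(s['torque'])
```

```text
t 15.23 p [0.5291 0.2615 0.0759] yaw-y 0.141 tilt [ 0.005  0.002 -1.   ] F [ 0.5  2.3 14. ] gap 0.306 g 30.7 q [ 0.33  0.55 -0.23  0.78  0.    1.77]
[ 0.10980259 -0.45752728  0.21841499]
```

Call:
jog_arm([
  {"travel":[0,0,-0.3],"turn":0},
  {"travel":[0,0,-0.3],"turn":0},
  {"travel":[0,0,0],"turn":0},
])

```text
time_s: 15.48
eef_pos: [0.5265, 0.2603, 0.0785]
eef_rot: [0.653, 0.758, -0.001, -0.0]
ft_force: [5.1, 1.7, -15.8]
finger_gap: 0.301
grasp_force: 33.5
```

Run:
```python
from h import *
s=st();print(s['torque']);hole('pics/w15.png')
```

```text
t 15.48 p [0.5265 0.2603 0.0785] yaw-y 0.149 tilt [-0.002 -0.    -1.   ] F [  5.1   1.7 -15.8] gap 0.301 g 33.5 q [ 0.33  0.55 -0.23  0.8   0.    1.76]
[ 0.38358569 -1.09287331  0.154907  ]
```

Call:
jog_arm([
  {"travel":[0,0,0.25],"turn":0.1},
  {"travel":[0,0,0.05],"turn":0.12},
  {"travel":[0,0,0.05],"turn":0.12},
  {"travel":[0,0,0.05],"turn":0.12},
], squeeze=45)

```text
time_s: 15.87
eef_pos: [0.5284, 0.2613, 0.0773]
eef_rot: [0.81, 0.587, 0.002, 0.0]
ft_force: [1.7, 1.0, 9.2]
finger_gap: 0.295
grasp_force: 47.5
```

Run:
```python
from h import *
s=st();print(s['torque']);hole('pics/w16.png')
```

```text
t 15.87 p [0.5284 0.2613 0.0773] yaw-y -0.316 tilt [ 0.003  0.001 -1.   ] F [1.7 1.  9.2] gap 0.295 g 47.5 q [ 0.33  0.55 -0.23  0.79  0.    2.22]
[ 0.06842708 -0.34484232  0.70402551]
hole 66 321.8 339.6  h/w 0.89 22.3 25.5 90
hole 70 321.7 339.6  h/w 0.89 22.6 26.0 92
```

Call:
jog_arm([
  {"travel":[0,0,0.05],"turn":0.12},
  {"travel":[0,0,0.05],"turn":0.12},
  {"travel":[0,0,0.0],"turn":0.12},
  {"travel":[0,0,0.0],"turn":0},
])

```text
time_s: 16.25
eef_pos: [0.5277, 0.2596, 0.0768]
eef_rot: [0.902, 0.431, 0.001, 0.001]
ft_force: [-2.2, -5.9, 17.9]
finger_gap: 0.294
grasp_force: 49.0
```

Run:
```python
from h import *
s=st();print(s['torque'])
```

```text
t 16.25 p [0.5277 0.2596 0.0768] yaw-y -0.679 tilt [ 0.002 -0.002 -1.   ] F [-2.2 -5.9 17.9] gap 0.294 g 49.0 q [ 0.33  0.55 -0.23  0.79 -0.    2.58]
[-1.46549942  0.46266347  0.40886354]
```

Call:
jog_arm([
  {"travel":[0,0,-0.1],"turn":0},
  {"travel":[0,0,0],"turn":0},
  {"travel":[0,0,0],"turn":0},
  {"travel":[0,0,-2],"turn":0},
  {"travel":[0,0,-1],"turn":0},
], jaw=0.7)

```text
time_s: 16.67
eef_pos: [0.5269, 0.2606, 0.1067]
eef_rot: [0.901, 0.433, -0.0, -0.0]
ft_force: [0.9, 0.3, 0.5]
finger_gap: 0.7
grasp_force: 0.0
```

Call:
jog_arm([
  {"travel":[0,0,0],"turn":0},
  {"travel":[0,0,0],"turn":0},
  {"travel":[0,0,0],"turn":0},
  {"travel":[0,0,0],"turn":0},
  {"travel":[0,0,0],"turn":0},
  {"travel":[0,0,0],"turn":0},
  {"travel":[0,0,0],"turn":0},
], jaw=0, squeeze=20)

```text
time_s: 17.25
eef_pos: [0.5269, 0.2604, 0.1057]
eef_rot: [0.902, 0.432, -0.0, -0.0]
ft_force: [0.2, -1.4, -0.3]
finger_gap: 0.002
grasp_force: 0.0
```

Call:
jog_arm([
  {"travel":[0,0,0.8],"turn":0},
  {"travel":[0,0,0.2],"turn":0},
  {"travel":[0,0,0],"turn":0},
])

```text
time_s: 17.5
eef_pos: [0.5263, 0.2602, 0.0949]
eef_rot: [0.902, 0.432, -0.001, -0.0]
ft_force: [-1.0, 0.5, -0.8]
finger_gap: -0.002
grasp_force: 0.0
```

Call:
jog_arm([
  {"travel":[0,0,0.2],"turn":0},
  {"travel":[0,0,0.1],"turn":0},
  {"travel":[0,0,0],"turn":0},
])

```text
time_s: 17.75
eef_pos: [0.5269, 0.2604, 0.0928]
eef_rot: [0.902, 0.432, -0.0, -0.0]
ft_force: [-0.1, 0.6, 0.8]
finger_gap: -0.0
grasp_force: 0.0
```

Call:
jog_arm([
  {"travel":[0,0,0.1],"turn":0},
  {"travel":[0,0,0.1],"turn":0},
  {"travel":[0,0,0],"turn":0},
])

```text
time_s: 18.0
eef_pos: [0.527, 0.2604, 0.0909]
eef_rot: [0.902, 0.432, -0.0, 0.0]
ft_force: [0.3, -0.6, -0.6]
finger_gap: -0.004
grasp_force: 0.0
```

Screw 1 is engaged in the plain nut and fully home: it resisted lifting, and the probe found its top at 74 mm or below. Next is screw 2, which should go in the grooved nut.

Call:
jog_arm([
  {"travel":[0,0,-3.5],"turn":-0.124},
  {"travel":[0,0,-3.5],"turn":-0.124},
  {"travel":[0,0,-3.5],"turn":-0.124},
  {"travel":[0,0,0],"turn":-0.124},
  {"travel":[0,0,0],"turn":-0.124},
  {"travel":[0,0,0],"turn":-0.124},
  {"travel":[0,0,0],"turn":-0.124},
  {"travel":[0,0,0],"turn":-0.124},
  {"travel":[0,0,0],"turn":-0.124},
  {"travel":[0,0,0],"turn":-0.124},
  {"travel":[0,0,0],"turn":-0.124},
  {"travel":[0,0,0],"turn":-0.124},
], jaw=1)

```text
time_s: 19.0
eef_pos: [0.527, 0.2605, 0.1961]
eef_rot: [0.368, 0.93, 0.0, 0.0]
ft_force: [0.3, -0.5, -0.3]
finger_gap: 1.0
grasp_force: 0.0
```

Call:
jog_arm([
  {"travel":[0,0,0],"turn":-0.124},
  {"travel":[0,0,0],"turn":-0.124},
  {"travel":[0,0,0],"turn":-0.124},
  {"travel":[0,0,0],"turn":-0.124},
  {"travel":[0,0,0],"turn":-0.124},
  {"travel":[-1.12,-3.73,0],"turn":0},
  {"travel":[-1.12,-3.73,0],"turn":0},
  {"travel":[-1.12,-3.73,0],"turn":0},
  {"travel":[-1.12,-3.73,0],"turn":0},
  {"travel":[-1.12,-3.73,0],"turn":0},
  {"travel":[-1.12,-3.73,0],"turn":0},
  {"travel":[-1.12,-3.73,0],"turn":0},
])

```text
time_s: 20.0
eef_pos: [0.5683, -0.0109, 0.1963]
eef_rot: [0.07, 0.998, -0.0, 0.0]
ft_force: [2.4, 0.2, 0.5]
finger_gap: 1.005
grasp_force: 0.0
```

Call:
jog_arm([
  {"travel":[-1.12,-3.73,0],"turn":0},
  {"travel":[-1.12,-3.73,0],"turn":0},
  {"travel":[-1.12,-3.73,0],"turn":0},
  {"travel":[-1.12,-3.73,0],"turn":0},
  {"travel":[0,0,3.5],"turn":0},
  {"travel":[0,0,3.5],"turn":0},
  {"travel":[0,0,3.5],"turn":0},
  {"travel":[0,0,3.5],"turn":0},
  {"travel":[0,0,0],"turn":0},
  {"travel":[0,0,0],"turn":0},
])

```text
time_s: 20.83
eef_pos: [0.5905, -0.1625, 0.0551]
eef_rot: [0.07, 0.998, 0.001, -0.002]
ft_force: [0.8, 0.2, 1.1]
finger_gap: 0.999
grasp_force: 0.0
```

Run:
```python
from h import *
s=st();c=manip.get_calibration('wrist');hole('pics/w20.png');print(proj(c,s['eef_pos']))
T=R.from_quat(s['eef_rot'])
g=cv2.cvtColor(cv2.imread('pics/w20.png'),cv2.COLOR_BGR2GRAY)
for r in range(290,340,6):print(r,' '.join('%3d'%x for x in g[r,250:390:4]))
for u,v in((322,305),(312,305)):print(u,v,T.inv().apply(plane(c,u,v,.027)-s['eef_pos']))
```

```text
t 20.83 p [ 0.5905 -0.1625  0.0551] yaw-y 1.431 tilt [-0.003  0.001 -1.   ] F [0.8 0.2 1.1] gap 0.999 g 0.0 q [-0.39  0.62 -0.17  0.78 -0.   -0.25]
(np.float64(319.23642023248107), np.float64(343.27880394153146))
290  46  48  49  49  49  52  54  55  55  64 175 173 172 172 172 154 147 150 147 147 163 172 175 176 173 174  74  54  53  59  55  57  56  53  53
296  48  47  50  49  50  51  55  54  50 239 178 169 170 170 170 169 174 184 184 173 170 171 170 170 169 189 215  52  59  57  57  56  58  57  57
302  45  49  52  48  48  47  44  48  44 255 247 237 228 188 177 171 171 175 172 173 175 179 208 241 244 251 233  50  50  52  51  49  47  48  52
308  46  49  47  41  41  44  42  45  40 255 255 255 254 255 254 255 255 255 255 255 255 254 255 253 255 255 255  48  50  48  49  50  48  50  47
314  47  49  77 114 114 115 116 113 111 255 255 255 255 254 255 255 255 255 255 255 255 255 254 254 255 255 255 116 116 117 115 112 116 115 117
320  45  45 192 197 196 202 213 214 206 255 255 255 255 254 255 255 255 255 255 255 255 255 254 254 255 255 255 175 220 215 214 219 221 225 224
326  46  43 231 240 241 241 243 242 239 254 255 255 255 254 255 255 255 255 255 255 255 255 254 253 255 255 255 173 239 238 239 241 243 243 242
332  46  48 216 242 244 242 241 238 239 247 255 255 255 254 255 255 255 255 255 255 255 255 254 254 255 255 207 169 242 243 243 245 243 241 240
338  48  49 205 242 243 244 244 242 239 242 204 255 255 255 255 255 254 255 255 255 255 255 254 254 255 186 168 167 243 244 244 240 238 238 239
322 305 [0.00039015 0.00098233 0.02808079]
312 305 [ 0.00038958 -0.00311216  0.02807708]
```

Call:
jog_arm([
  {"travel":[-0.3,0,1.2],"turn":0},
  {"travel":[0,0,1.2],"turn":0},
  {"travel":[0,0,0],"turn":0},
])

```text
time_s: 21.13
eef_pos: [0.5946, -0.1632, 0.031]
eef_rot: [0.07, 0.998, 0.0, -0.0]
ft_force: [-0.4, 0.3, -0.8]
finger_gap: 0.999
grasp_force: 0.0
```

Call:
jog_arm([
  {"travel":[0,0,0],"turn":0},
  {"travel":[0,0,0],"turn":0},
  {"travel":[0,0,0],"turn":0},
  {"travel":[0,0,0],"turn":0},
  {"travel":[0,0,0],"turn":0},
  {"travel":[0,0,0],"turn":0},
  {"travel":[0,0,0],"turn":0},
  {"travel":[0,0,0],"turn":0},
], jaw=0, squeeze=20)

```text
time_s: 21.8
eef_pos: [0.5951, -0.1636, 0.0323]
eef_rot: [0.07, 0.998, -0.0, 0.0]
ft_force: [0.2, -0.8, 1.5]
finger_gap: 0.309
grasp_force: 22.6
```

Call:
jog_arm([
  {"travel":[0,0,-1],"turn":0},
  {"travel":[0,0,-3],"turn":0},
  {"travel":[0,0,-3.5],"turn":0},
  {"travel":[0,0,-3.5],"turn":0},
  {"travel":[0,0,-3.5],"turn":0},
  {"travel":[0,0,-2.5],"turn":0},
  {"travel":[0,0,0],"turn":0},
])

```text
time_s: 22.38
eef_pos: [0.5972, -0.1643, 0.2086]
eef_rot: [0.07, 0.998, -0.001, 0.004]
ft_force: [0.1, -0.0, 0.4]
finger_gap: 0.313
grasp_force: 22.4
```

Run:
```python
from h import *
s=st();hole('pics/w21.png')
T=R.from_euler('z',s['joint_positions'][0]*0)  # report needed world shift in present tool axes
B=np.array([.429,.241]);n=np.array([-.195,.981]);P=B+n*.092
d=R.from_quat(s['eef_rot']).inv().apply(np.r_[P,.05]-s['eef_pos']);print('start pt',P,'tool travel cm',np.round(d*100,2))
```

```text
t 22.38 p [ 0.5972 -0.1643  0.2086] yaw-y 1.431 tilt [ 0.008 -0.003 -1.   ] F [ 0.1 -0.   0.4] gap 0.313 g 22.4 q [-0.39  0.49  0.04  1.11  0.   -0.25]
hole 50 321.6 302.9  h/w 0.42 10.3 23.4 90
hole 54 321.6 302.9  h/w 0.42 10.3 24.8 89
start pt [0.41106  0.331252] tool travel cm [25.47 46.51 15.54]
```

Call:
jog_arm([
  {"travel":[0,0,3.5],"turn":0},
  {"travel":[0,0,3.5],"turn":0},
  {"travel":[0,0,3.5],"turn":0},
  {"travel":[0,0,3.5],"turn":0},
  {"travel":[0,0,2],"turn":0},
  {"travel":[0,0,0.9],"turn":0},
  {"travel":[0,0,0],"turn":0},
])

```text
time_s: 23.02
eef_pos: [0.5924, -0.1628, 0.0304]
eef_rot: [0.07, 0.998, 0.001, -0.003]
ft_force: [-0.3, -0.7, -1.1]
finger_gap: 0.304
grasp_force: 22.7
```

Call:
jog_arm([
  {"travel":[0,0,0],"turn":0},
  {"travel":[0,0,0],"turn":0},
  {"travel":[0,0,0],"turn":0},
  {"travel":[0.5,0,0],"turn":0},
  {"travel":[0.4,0,0],"turn":0},
  {"travel":[0,0,0],"turn":0},
], jaw=0.6)

```text
time_s: 23.52
eef_pos: [0.585, -0.1619, 0.0334]
eef_rot: [0.07, 0.998, 0.0, -0.0]
ft_force: [0.5, 0.5, -0.7]
finger_gap: 0.6
grasp_force: 0.0
```

Call:
jog_arm([
  {"travel":[0,0,0],"turn":0},
  {"travel":[0,0,0],"turn":0},
  {"travel":[0,0,0],"turn":0},
  {"travel":[0,0,0],"turn":0},
  {"travel":[0,0,0],"turn":0},
  {"travel":[0,0,0],"turn":0},
], jaw=0)

```text
time_s: 24.02
eef_pos: [0.586, -0.1622, 0.033]
eef_rot: [0.07, 0.998, -0.0, 0.0]
ft_force: [-0.1, -1.4, 1.7]
finger_gap: 0.309
grasp_force: 21.6
```

Call:
jog_arm([
  {"travel":[0,0,-1],"turn":0},
  {"travel":[0,0,-3],"turn":0},
  {"travel":[0,0,-3.5],"turn":0},
  {"travel":[0,0,-3.5],"turn":0},
  {"travel":[0,0,-3.5],"turn":0},
  {"travel":[0,0,-2.5],"turn":0},
  {"travel":[0,0,0],"turn":0},
])

```text
time_s: 24.6
eef_pos: [0.5884, -0.163, 0.2095]
eef_rot: [0.07, 0.998, -0.001, 0.004]
ft_force: [0.9, -0.6, -0.0]
finger_gap: 0.306
grasp_force: 21.5
```

Run:
```python
from h import *
s=st();hole('pics/w22.png')
B=np.array([.429,.241]);n=np.array([-.195,.981]);P=B+n*.092
d=R.from_quat(s['eef_rot']).inv().apply(np.r_[P,.05]-s['eef_pos']);print('start pt',P,'tool travel cm',np.round(d*100,2))
```

```text
t 24.60 p [ 0.5884 -0.163   0.2095] yaw-y 1.431 tilt [ 0.008 -0.003 -1.   ] F [ 0.9 -0.6 -0. ] gap 0.306 g 21.5 q [-0.39  0.47  0.01  1.1   0.   -0.25]
hole 49 321.8 320.3  h/w 0.48 10.5 22.7 89
hole 53 321.8 320.3  h/w 0.48 10.5 24.1 89
start pt [0.41106  0.331252] tool travel cm [24.58 46.51 15.64]
```

Call:
jog_arm([
  {"travel":[1.89,3.58,0],"turn":0},
  {"travel":[1.89,3.58,0],"turn":0},
  {"travel":[1.89,3.58,0],"turn":0},
  {"travel":[1.89,3.58,0],"turn":0},
  {"travel":[1.89,3.58,0],"turn":0},
  {"travel":[1.89,3.58,0],"turn":0},
  {"travel":[1.89,3.58,0],"turn":0},
  {"travel":[1.89,3.58,0],"turn":0},
  {"travel":[1.89,3.58,0],"turn":0},
  {"travel":[1.89,3.58,0],"turn":0},
  {"travel":[1.89,3.58,0],"turn":0},
  {"travel":[1.89,3.58,0],"turn":0},
])

```text
time_s: 25.65
eef_pos: [0.4193, 0.2962, 0.2021]
eef_rot: [0.07, 0.998, -0.0, -0.001]
ft_force: [1.2, 0.4, -1.2]
finger_gap: 0.31
grasp_force: 21.4
```

Call:
jog_arm([
  {"travel":[1.89,3.58,0],"turn":0},
  {"travel":[0,0,1.5],"turn":0.124},
  {"travel":[0,0,1.5],"turn":0.124},
  {"travel":[0,0,1.5],"turn":0.124},
  {"travel":[0,0,1.5],"turn":0.124},
  {"travel":[0,0,1.5],"turn":0.124},
  {"travel":[0,0,1.5],"turn":0.124},
  {"travel":[0,0,1.5],"turn":0.124},
  {"travel":[0,0,1.5],"turn":0.124},
  {"travel":[0,0,1.5],"turn":0.124},
  {"travel":[0,0,1.5],"turn":0.124},
  {"travel":[0,0,0],"turn":0},
])

```text
time_s: 26.65
eef_pos: [0.4049, 0.3314, 0.0498]
eef_rot: [0.639, 0.769, -0.003, -0.001]
ft_force: [-0.5, 0.1, -1.1]
finger_gap: 0.308
grasp_force: 21.5
```

Run:
```python
from h import *
s=st()
print(np.round(R.from_quat(s['eef_rot']).inv().apply(np.array([.429,.241,.05])-s['eef_pos'])*100,2))
```

```text
t 26.65 p [0.4049 0.3314 0.0498] yaw-y 0.185 tilt [-0.005 -0.003 -1.   ] F [-0.5  0.1 -1.1] gap 0.308 g 21.5 q [ 0.55  0.49 -0.43  0.65  0.    1.93]
[-9.33  0.71 -0.01]
```

Call:
jog_arm([
  {"travel":[-1.2,0.7,0],"turn":0},
  {"travel":[-0.8,0,0],"turn":0},
  {"travel":[-0.3,0,0],"turn":0},
  {"travel":[0,0,0],"turn":0},
])

```text
time_s: 26.98
eef_pos: [0.4189, 0.3148, 0.0541]
eef_rot: [0.635, 0.773, 0.003, -0.003]
ft_force: [-3.5, 16.9, -0.3]
finger_gap: 0.31
grasp_force: 22.4
```

Call:
jog_arm([
  {"travel":[-0.3,0,0],"turn":0},
  {"travel":[0,0,0],"turn":0},
])

```text
time_s: 27.15
eef_pos: [0.4191, 0.3139, 0.0545]
eef_rot: [0.634, 0.773, 0.005, -0.004]
ft_force: [-7.2, 25.7, 0.1]
finger_gap: 0.309
grasp_force: 23.0
```

Good preload. I'll run the same arc as before.

Call:
jog_arm([
  {"travel":[-0.03,0,-0.5],"turn":0},
  {"travel":[-0.06,0,-0.49],"turn":0},
  {"travel":[-0.1,0,-0.48],"turn":0},
  {"travel":[-0.15,0,-0.48],"turn":0},
  {"travel":[0,0,0],"turn":0},
])

```text
time_s: 27.57
eef_pos: [0.42, 0.3058, 0.0736]
eef_rot: [0.636, 0.772, 0.001, -0.0]
ft_force: [-2.3, 4.4, -0.4]
finger_gap: 0.306
grasp_force: 23.3
```

Call:
jog_arm([
  {"travel":[-0.4,0,-0.45],"turn":0},
  {"travel":[-0.25,0,-0.44],"turn":0},
  {"travel":[-0.28,0,-0.4],"turn":0},
  {"travel":[-0.32,0,-0.4],"turn":0},
  {"travel":[0,0,0],"turn":0},
])

```text
time_s: 27.98
eef_pos: [0.4225, 0.2925, 0.09]
eef_rot: [0.636, 0.771, 0.0, 0.0]
ft_force: [-0.0, 2.9, -0.6]
finger_gap: 0.31
grasp_force: 20.2
```

Run:
```python
from h import *
s=st();hole('pics/w23.png')
print(np.round(R.from_quat(s['eef_rot']).inv().apply(np.array([.429,.241,.05])-s['eef_pos'])*100,2))
```

```text
t 27.98 p [0.4225 0.2925 0.09  ] yaw-y 0.191 tilt [ 0.001 -0.    -1.   ] F [-0.   2.9 -0.6] gap 0.310 g 20.2 q [ 0.46  0.42 -0.42  0.73 -0.    1.84]
hole 55 343.9 369.6  h/w 1.24 10.1 30.1 141
hole 64 343.9 369.9  h/w 1.26 11.4 32.6 142
hole 49 304.0 343.0  h/w 0.42 10.2 23.9 120
[-5.18 -0.35  4.01]
```

Call:
jog_arm([
  {"travel":[-0.35,0,-0.36],"turn":0},
  {"travel":[-0.36,0,-0.35],"turn":0},
  {"travel":[-0.4,0,-0.29],"turn":0},
  {"travel":[-0.4,0,-0.28],"turn":0},
  {"travel":[-0.4,0,-0.12],"turn":0},
  {"travel":[-0.4,0,-0.1],"turn":0},
  {"travel":[-0.4,0,-0.06],"turn":0},
  {"travel":[-0.4,0,-0.03],"turn":0},
  {"travel":[0,0,0],"turn":0},
])

```text
time_s: 28.78
eef_pos: [0.4284, 0.262, 0.1055]
eef_rot: [0.637, 0.771, 0.0, 0.0]
ft_force: [-1.8, 3.1, 2.9]
finger_gap: 0.302
grasp_force: 19.4
```

Run:
```python
from h import *
s=st();hole('pics/w24.png')
print(np.round(R.from_quat(s['eef_rot']).inv().apply(np.array([.429,.241,.05])-s['eef_pos'])*100,2))
```

```text
t 28.78 p [0.4284 0.262  0.1055] yaw-y 0.191 tilt [ 0.  0. -1.] F [-1.8  3.1  2.9] gap 0.302 g 19.4 q [ 0.4   0.38 -0.44  0.76  0.    1.78]
hole 242 321.9 310.9  h/w 1.43 25.2 39.1 14
[-2.08 -0.34  5.55]
```

Call:
jog_arm([
  {"travel":[0.2,0,-0.8],"turn":0},
  {"travel":[0,-0.3,-0.8],"turn":0},
  {"travel":[-1.2,0,0],"turn":0},
  {"travel":[0,0,0],"turn":0},
  {"travel":[0,0,0.8],"turn":0},
  {"travel":[0,0,0.5],"turn":0},
  {"travel":[0,0,0],"turn":0},
])

```text
time_s: 29.42
eef_pos: [0.4264, 0.2517, 0.1068]
eef_rot: [0.637, 0.771, -0.001, -0.0]
ft_force: [-0.1, -0.6, -0.4]
finger_gap: 0.3
grasp_force: 20.9
```

Call:
jog_arm([
  {"travel":[-0.4,0,0.2],"turn":0},
  {"travel":[-0.4,0,0.2],"turn":0},
  {"travel":[0,0,0],"turn":0},
])

```text
time_s: 29.67
eef_pos: [0.4284, 0.2436, 0.1037]
eef_rot: [0.637, 0.771, -0.001, -0.0]
ft_force: [1.0, 0.3, -0.9]
finger_gap: 0.302
grasp_force: 20.7
```

Call:
jog_arm([
  {"travel":[0,0,0.4],"turn":0},
  {"travel":[0,0,0.4],"turn":0},
  {"travel":[0,0,0],"turn":0},
])

```text
time_s: 29.92
eef_pos: [0.429, 0.2446, 0.0961]
eef_rot: [0.636, 0.771, 0.0, 0.0]
ft_force: [0.5, -0.1, 2.6]
finger_gap: 0.301
grasp_force: 20.9
```

Run:
```python
from h import *
s=st();hole('pics/w25.png')
print(np.round(R.from_quat(s['eef_rot']).inv().apply(np.array([.429,.241,.05])-s['eef_pos'])*100,2))
```

```text
t 29.92 p [0.429  0.2446 0.0961] yaw-y 0.191 tilt [ 0.001  0.    -1.   ] F [ 0.5 -0.1  2.6] gap 0.301 g 20.9 q [ 0.37  0.38 -0.47  0.72  0.    1.75]
hole 69 316.6 321.4  h/w 2.38 8.8 36.4 170
hole 73 316.7 321.5  h/w 2.38 8.8 37.7 170
hole 135 322.0 305.0  h/w 1.03 28.4 28.8 34
[-0.35 -0.07  4.61]
```

Call:
jog_arm([
  {"travel":[0,0.6,0],"turn":0},
  {"travel":[0,0,0],"turn":0},
])

```text
time_s: 30.13
eef_pos: [0.4341, 0.2453, 0.0959]
eef_rot: [0.636, 0.771, -0.001, -0.0]
ft_force: [-3.7, -2.4, 1.4]
finger_gap: 0.299
grasp_force: 21.4
```

Call:
jog_arm([
  {"travel":[0,-0.6,0],"turn":0},
  {"travel":[0,-0.6,0],"turn":0},
  {"travel":[0,0,0],"turn":0},
])

```text
time_s: 30.38
eef_pos: [0.424, 0.2437, 0.0971]
eef_rot: [0.636, 0.771, 0.002, 0.001]
ft_force: [3.6, 0.3, 0.5]
finger_gap: 0.303
grasp_force: 23.4
```

Call:
jog_arm([
  {"travel":[0,0.55,0],"turn":0},
  {"travel":[0,0,0],"turn":0},
])

```text
time_s: 30.55
eef_pos: [0.4287, 0.2444, 0.0965]
eef_rot: [0.636, 0.771, 0.0, 0.0]
ft_force: [-0.2, 0.7, -1.3]
finger_gap: 0.302
grasp_force: 22.5
```

Call:
jog_arm([
  {"travel":[0,0,0],"turn":0},
  {"travel":[0,0,0],"turn":0},
  {"travel":[0,0,0],"turn":0},
  {"travel":[0,0,0],"turn":0},
  {"travel":[-0.35,0,0],"turn":0},
  {"travel":[0,0,0],"turn":0},
], jaw=0.7)

```text
time_s: 31.05
eef_pos: [0.4287, 0.2404, 0.0962]
eef_rot: [0.636, 0.771, -0.0, 0.0]
ft_force: [0.4, 0.1, 0.2]
finger_gap: 0.699
grasp_force: 0.0
```

Run:
```python
from h import *
s=st();c=manip.get_calibration('wrist');hole('pics/w26.png')
print(np.round(R.from_quat(s['eef_rot']).inv().apply(np.array([.429,.241,.05])-s['eef_pos'])*100,2))
for z in(.074,.078,.086):print(z,np.round(proj(c,(.429,.241,z)),0))
g=cv2.cvtColor(cv2.imread('pics/w26.png'),cv2.COLOR_BGR2GRAY)
for r in range(290,376,5):print(r,' '.join('%3d'%x for x in g[r,274:370:4]))
```

```text
t 31.05 p [0.4287 0.2404 0.0962] yaw-y 0.191 tilt [-0. -0. -1.] F [0.4 0.1 0.2] gap 0.699 g 0.0 q [ 0.36  0.37 -0.47  0.72 -0.    1.74]
hole 59 323.4 321.7  h/w 0.92 20.6 22.8 100
hole 63 323.4 321.7  h/w 0.92 20.9 23.5 97
hole 119 307.0 249.5  h/w 0.63 32.0 35.6 0
[0.06 0.04 4.62]
0.074 [325. 311.]
0.078 [325. 316.]
0.086 [325. 327.]
290 233 233 233 194 144 131 111 111 109 146 116 122 131 133 125 112 147 109 111 114 122 215 211 240
295 240 240 240 189 143 111 105 126 144 171 170 169 167 168 168 171 167 132 134 117 112 181 243 243
300 185 185 185 168 121 108 132 234 236 232 226 169 168 166 166 167 166 163 158 132 109 114 135 136
305  29  28  33  33  96 164 233 232 233 233 233 183 165 164 165 166 165 164 165 165 132 107  41  39
310  30  31  30  31 194 229 232 232 233 234 234 235 237 237 237 241 170 170 169 171 160 158  37  38
315  31  29  33  33 189 234 234 236 236 238 235 204 211 211 200 241 241 234 186 168 167 114  36  37
320  33  33  30  24 198 239 239 240 239 240 209 209 207 206 204 202 239 239 239 182 164 140  31  32
325  28  28  28  30 138 237 237 237 238 239 208 206 207 209 209
[... 336 characters left out ...]

345  27  27  29  26  25  24  28  47 177 234 232 232 233 234 236 236 238 238 104  26  27  26  26  27
350  23  27  25  21  23  24  22  24  22  17 120 149 166 171 194  80  21  23  24  26  24  24  26  26
355  22  24  19  21  23  22  22  24  25  21  25  24  24  25  24  23  24  22  22  22  22  24  27  22
360  25  23  22  24  22  22  20  22  22  19  23  21  23  21  23  26  23  27  24  23  26  25  22  17
365  19  22  22  21  23  26  24  24  21  20  24  23  21  24  24  22  21  25  23  22  23  24  21  25
370  23  22  23  24  22  22  23  25  25  24  22  23  23  24  24  23  19  24  26  23  20  24  24  26
375  24  20  24  22  22  22  22  21  20  22  24  21  23  18  22  24  27  22  26  20  23  23  27  24
```

Call:
jog_arm([
  {"travel":[0,0,0.7],"turn":0},
  {"travel":[0,0,0.7],"turn":0},
  {"travel":[0,0,0],"turn":0},
])

```text
time_s: 31.35
eef_pos: [0.4279, 0.2404, 0.0808]
eef_rot: [0.636, 0.771, -0.001, -0.001]
ft_force: [0.1, -0.2, 0.4]
finger_gap: 0.7
grasp_force: 0.0
```

Call:
jog_arm([
  {"travel":[0,0,0],"turn":0},
  {"travel":[0,0,0],"turn":0},
  {"travel":[0,0,0],"turn":0},
  {"travel":[0,0,0],"turn":0},
  {"travel":[0,0,0],"turn":0},
  {"travel":[0,0,0],"turn":0},
], jaw=0, squeeze=30)

```text
time_s: 31.85
eef_pos: [0.429, 0.2409, 0.0825]
eef_rot: [0.636, 0.771, 0.0, 0.0]
ft_force: [-0.2, -0.2, 0.9]
finger_gap: 0.303
grasp_force: 29.4
```

Call:
jog_arm([
  {"travel":[0,0,0.04],"turn":-0.12},
  {"travel":[0,0,0.04],"turn":-0.12},
  {"travel":[0,0,0.04],"turn":-0.12},
  {"travel":[0,0,0.04],"turn":-0.12},
  {"travel":[0,0,0.04],"turn":-0.12},
  {"travel":[0,0,0.04],"turn":-0.12},
])

```text
time_s: 32.35
eef_pos: [0.4286, 0.2404, 0.0799]
eef_rot: [0.321, 0.947, -0.0, 0.0]
ft_force: [0.4, -2.2, 0.1]
finger_gap: 0.301
grasp_force: 29.3
```

Call:
jog_arm([
  {"travel":[0,0,0.05],"turn":-0.12},
  {"travel":[0,0,0.05],"turn":-0.12},
  {"travel":[0,0,0.05],"turn":-0.12},
  {"travel":[0,0,0.05],"turn":-0.12},
  {"travel":[0,0,0.05],"turn":-0.12},
  {"travel":[0,0,0.05],"turn":-0.12},
])

```text
time_s: 32.85
eef_pos: [0.4287, 0.2396, 0.0777]
eef_rot: [-0.033, 0.999, -0.001, 0.0]
ft_force: [-5.0, -9.4, 21.1]
finger_gap: 0.302
grasp_force: 31.0
```

Run:
```python
from h import *
s=st();print(s['torque']);hole('pics/w27.png')
```

```text
t 32.85 p [0.4287 0.2396 0.0777] yaw-y 1.636 tilt [ 0.    -0.003 -1.   ] F [-5.  -9.4 21.1] gap 0.302 g 31.0 q [ 0.36  0.4  -0.5   0.68 -0.    0.3 ]
[-2.17147077  0.91634295 -0.21110554]
```

Call:
jog_arm([
  {"travel":[0,0,-0.15],"turn":-0.12},
  {"travel":[0,0,0.02],"turn":-0.12},
  {"travel":[0,0,0.02],"turn":-0.12},
  {"travel":[0,0,0.04],"turn":-0.12},
])

```text
time_s: 33.23
eef_pos: [0.4294, 0.2389, 0.0779]
eef_rot: [-0.269, 0.963, -0.002, 0.0]
ft_force: [0.7, -12.6, 8.8]
finger_gap: 0.304
grasp_force: 31.0
```

Run:
```python
from h import *
s=st();print(s['torque']);hole('pics/w28.png')
```

```text
t 33.23 p [0.4294 0.2389 0.0779] yaw-y 2.115 tilt [ 0.001 -0.005 -1.   ] F [  0.7 -12.6   8.8] gap 0.304 g 31.0 q [ 0.36  0.4  -0.5   0.68 -0.   -0.18]
[-2.82407861 -0.47744431 -0.55231159]
hole 146 330.2 263.8  h/w 0.35 12.6 21.5 98
```

Call:
jog_arm([
  {"travel":[0,0,0],"turn":0},
  {"travel":[0,0,0],"turn":0},
  {"travel":[0,0,0],"turn":0},
  {"travel":[0,0,-2],"turn":0},
  {"travel":[0,0,-1.2],"turn":0},
  {"travel":[0,0,0],"turn":0},
], jaw=0.7)

```text
time_s: 33.78
eef_pos: [0.43, 0.2416, 0.1115]
eef_rot: [-0.267, 0.964, 0.0, 0.002]
ft_force: [0.3, 0.7, 0.2]
finger_gap: 0.697
grasp_force: 0.0
```

Run:
```python
from h import *
s=st();hole('pics/w29.png');c=manip.get_calibration('wrist')
for z in(.074,.078,.086):print(z,np.round(proj(c,(.429,.241,z)),0))
g=cv2.cvtColor(cv2.imread('pics/w29.png'),cv2.COLOR_BGR2GRAY)
for r in range(220,346,5):print(r,' '.join('%3d'%x for x in g[r,274:370:4]))
```

```text
t 33.78 p [0.43   0.2416 0.1115] yaw-y 2.111 tilt [ 0.003  0.001 -1.   ] F [0.3 0.7 0.2] gap 0.697 g 0.0 q [ 0.36  0.36 -0.45  0.76  0.   -0.18]
hole 123 325.1 234.2  h/w 0.35 12.3 22.4 99
0.074 [318. 293.]
0.078 [318. 298.]
0.086 [318. 306.]
220  63 254 252 252 251 251 235 195 136 117 117 117 119 118 114 170 199 197 197 204 196 193 191 195
225 188 253 252 251 251 211 116 118 119 120 121 116 123 118 114 113 115 195 199 201 191 196 189 195
230 254 252 252 251 252 122 119 121 118 134 167 148 117 130 151 117 115 113 145 196 195 192 194 192
235 253 253 251 251 254 115 144 164 128 117 119 119 121 118 115 148 127 117 112 182 197 191 194 193
240 252 252 251 251 242 149 117 121 118 128 161 169 169 169 150 115 113 164 114 142 193 195 193 230
245 253 252 251 252 141 118 162 230 226 170 171 170 171 172 164 162 126 113 131 148 191 195 209 251
250 253 251 251 252 231 235 234 238 174 138 126 120 115 128 166 171 173 162 116 109 194 250 249 225
255 252 251 251 251 237 237 174 128 137 135 135 136 132 134 132 123 168 168 165 143 246 248 250  68
260 252 251 251 242 236 237 128 135 135 134 136 133 133 1
[... 1042 characters left out ...]

315 252 251 252 251 251 252 250 252 251 251 251 251 251 251 251 252 251  34  38  36  41  41  39  38
320 252 252 252 251 251 251 251 251 251 252 253 253 252 241 202 192 148  36  34  31  37  36  36  36
325 252 252 251 251 252 251 252 242 197 195 194 194 188 194 188 192  32  34  32  32  34  38  35  34
330 252 252 250 253 197 235 194 196 193 194 194 192 191 190 193 117  31  28  30  30  35  36  33  34
335 252 252 200 194 190 193 194 197 193 192 193 186 195 189 191  25  29  29  30  33  35  32  35  32
340 238 189 193 195 191 196 193 193 193 193 191 194 189 193 105  26  32  30  32  33  33  33  33  32
345 192 189 193 191 194 193 197 193 192 193 186 194 189 188  21  26  32  35  30  31  31  36  32  30
```

Call:
jog_arm([
  {"travel":[0,0,0],"turn":0},
  {"travel":[0,0,0],"turn":0},
  {"travel":[0,0,0],"turn":0},
  {"travel":[0,0,0],"turn":0},
  {"travel":[0,0,0],"turn":0},
  {"travel":[0,0,0],"turn":0},
  {"travel":[0,0,1.1],"turn":0},
  {"travel":[0,0,0.4],"turn":0},
  {"travel":[0,0,0],"turn":0},
], jaw=0, squeeze=20)

```text
time_s: 34.58
eef_pos: [0.4281, 0.2405, 0.0937]
eef_rot: [-0.267, 0.964, -0.0, -0.001]
ft_force: [-0.6, -0.2, -0.3]
finger_gap: 0.005
grasp_force: 0.0
```

Call:
jog_arm([
  {"travel":[0,0,0.2],"turn":0},
  {"travel":[0,0,0],"turn":0},
])

```text
time_s: 34.75
eef_pos: [0.4288, 0.2408, 0.0925]
eef_rot: [-0.267, 0.964, -0.0, -0.0]
ft_force: [0.5, -0.1, -0.0]
finger_gap: 0.003
grasp_force: 0.0
```

Call:
jog_arm([
  {"travel":[0,0,0.2],"turn":0},
  {"travel":[0,0,0],"turn":0},
])

```text
time_s: 34.92
eef_pos: [0.4291, 0.2409, 0.091]
eef_rot: [-0.267, 0.964, 0.0, 0.0]
ft_force: [-0.2, 0.0, 1.8]
finger_gap: 0.001
grasp_force: 1.2
```

Contact at TCP z = 91 mm puts the knob top at 74 mm, so screw 2's collar is down on the grooved nut. I'll retreat and hand in.

Call:
jog_arm([
  {"travel":[0,0,-2],"turn":0},
  {"travel":[0,0,-4],"turn":0},
  {"travel":[0,0,-4],"turn":0},
  {"travel":[0,0,0],"turn":0},
  {"travel":[0,0,0],"turn":0},
])

```text
time_s: 35.33
eef_pos: [0.4304, 0.2415, 0.193]
eef_rot: [-0.267, 0.964, 0.0, 0.003]
ft_force: [-0.6, -0.8, -1.0]
finger_gap: -0.004
grasp_force: 0.0
```

Run:
```python
from h import *
st();print(manip.hand_in())
```

```text
t 35.33 p [0.4304 0.2415 0.193 ] yaw-y 2.111 tilt [ 0.005  0.002 -1.   ] F [-0.6 -0.8 -1. ] gap -0.004 g 0.0 q [ 0.36  0.27 -0.34  0.96 -0.   -0.18]
the job is handed in; nothing more can be done
None
```

Job handed in at 35.3 s: screw 1 (right-hand) is wound home in the plain nut and screw 2 (left-hand) in the grooved nut, both checked by probing knob height; I never moved the tape, circuit board or USB stick, though I took no final picture to confirm it.

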